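# Close up the sharpening stone box

### The job

Load the long sharpening stone flat into the tray on the sloping stand, then fit the wooden lid over stone and tray until it sits fully down on the sloping board all round. Last, swing the clamp arm over and press it down so that it stays bearing firmly on the lid, and leave the other things on the bench where they are.

Things in the scene. Friction and masses are not known exactly. Their poses are not given: they have to be found in the camera images.
- stone: the long sharpening stone: plain grey block 50 mm (own x) x 150 mm (own y) x 30 mm high, 0.5 kg; origin at the centre of its underside, z up. At the start it lies flat on the bench
- lid: lift-off lid, a wooden box open below: outside 88 (own x) x 188 mm (own y), walls 6 mm thick, 36 mm deep inside, top 44 mm above the rim; on its middle a dark grip bar 18 (x) x 70 mm (y), 30 mm high (its top 74 mm above the rim). 0.28 kg. Origin: centre of the lower rim plane, z up. Starts standing right way up on the bench; may go on either way round
- tray: sloping board of the fixed dark stand, 30 degrees down to its front. Origin on its face in the tray's middle, 70 mm above the bench; z = board's normal, x up the slope, y across. Board x -55 to 80, y +-115 mm. The tray is a pale rim on it, 12 mm high, 6 mm thick, inside 60 (x) x 160 mm (y); the stone lies on the board inside it, long side along y
- lid_seat (a point): same point and axes as the tray's origin: the lid goes over the outside of the tray's rim (outside 72 x 172 mm, so 2 mm play on each side) until its own lower rim rests on the board; the lid's origin then coincides with this point
- clamp_hinge (a point): clamp's hinge, between two steel posts at the board's upper edge, at x 66, y 80, z 52 mm in the tray's frame (axes as the tray's); it turns about y
- clamp (a joint): clamp arm's angle, rad: 0 = down, pad touching a fully seated lid; about 2 = open, standing up. Stiff hinge (0.3 N m friction), stays where left. Steel bar 14 mm wide (tray y), 12 mm thick, 161 mm from hinge to end, the last 45 mm a black handle 16 mm wide; when down it points down the slope, the handle jutting out past the lid's front
- clamp_grip (a point): point in the middle of the clamp's black handle, 145 mm from the hinge
- mallet: bystander, leave alone: wooden mallet lying on the bench
- paintbrush: bystander, leave alone: paint brush lying on the bench
- cork_block: bystander, leave alone: cork sanding block, 60 x 100 x 35 mm
- short_stone: bystander, leave alone: a second, much shorter sharpening stone, 40 x 85 x 20 mm, not the one to load
- varnish: bystander, leave alone: amber varnish jar, 68 mm across, 110 mm high
- tin: bystander, leave alone: round tin, 80 mm across, 100 mm high
- turned_foot: bystander, leave alone: turned wooden furniture foot standing upright, 64 mm across, 130 mm high
Mind the look-alikes: they are no part of the job. What is shaped like the stone but red is not meant.

How it is judged:
On the way, in this order (a step that is already met when the one before it is completed fails the run):
1. the long stone lies flat in the tray (x of stone in the frame of tray between -0.008 and 0.008 m and y of stone in the frame of tray between -0.008 and 0.008 m and z of stone in the frame of tray between -0.004 and 0.004 m and angle between the z axis of stone and the z axis of tray, either way round below 0.06 rad), for 0.2 s.
2. the lid sits fully down over stone and tray (all of step 1 and x of lid in the frame of tray between -0.005 and 0.005 m and y of lid in the frame of tray between -0.005 and 0.005 m and z of lid in the frame of tray between -0.003 and 0.003 m and angle between the z axis of lid and the z axis of tray, either way round below 0.03 rad), for 0.2 s.
3. the clamp arm is down and bears on the lid (value of joint clamp below 0.05 rad and contact force between clamp and lid above 1 N), for 0.2 s.
At the end, for the whole second after the job is handed in: Stone flat in the tray (8 mm of its middle, 4 mm of the board). Lid over it, rim within 3 mm of the board, square within 0.03 rad, 5 mm of the middle. Clamp arm below 0.05 rad, pressing the lid with over 1 N by itself. All at rest (all of step 2 and all of step 3 and linear speed of each of lid, stone below 0.02 m/s and velocity of joint clamp between -0.05 and 0.05 rad/s); the robot touches nothing.
It fails at once if a bystander was moved by more than 30 mm or tipped (distance of any of mallet, paintbrush, cork_block, short_stone, varnish, tin, turned_foot from where it was at the start of the episode above 0.03 m or angle between any of varnish, tin, turned_foot's own z axis and vertical above 0.5 rad).
It also fails if it takes over 72 s, if anything falls off the work surface, if the arm or the gripper's body presses on something with over 40 N, if the wrist force passes 120 N, or if a joint passes its speed limit or range.

### The arm

A 6-joint arm with a two-finger parallel gripper is mounted at the origin on the work surface. World frame = base frame: x ahead of the robot, y to its left, z up, the work surface at z = 0. Lengths are in m, angles in rad, forces in N, time in s.
With the tool pointing down it reaches from about 0.375 to 0.9 m from the base axis. Payload 3.1 kg.
Tool frame: the origin (TCP) lies at the very end of the fingers, on their centre line; the grasp point (between the pads) lies 19 mm behind it (manip.pinch_z is the distance from the TCP to the grasp point, in m); z points along the fingers, y is the line along which they close (so a half turn about z gives the same grasp; the last joint's range is limited). The gripper opens to 85 mm and grips with 20 to 120 N. Pads are 22 mm wide; open, the fingers measure 114 mm over their backs; the gripper's body (76 mm by 85 mm) begins 54 mm behind the grasp point. The pads swing forward as they close: fully open they stand 13 mm farther back than shut.
Start: joints at [1.129, 0.527, 1.433, -0, 1.181, -0.178], TCP at [0.162, 0.604, 0.231] pointing down, gripper open.
Joint ranges: [-3.08, 3.08], [-0.75, 2.2], [0.22, 2.44], [-1.43, 4.57], [0, 2.65], [-2.85, 2.85]. Speed limits (rad/s): [2.79, 2.79, 3.14, 3.14, 3.14, 3.14].

### API

Orientations are given as a unit quaternion [x, y, z, w].
In Python, from station import manip gives the robot as it stands.
- The arm moves only by the tool servo_tool, never from a script. Its argument "commands" is one flat list of numbers, 7 for each row, row after row: the shift along the tool's x, y, z each as a share of 500 mm, from -1 to 1, then the turn, a rotation vector about the tool's x, y, z each as a share of 360 degrees, from -1 to 1, then the opening, from -1 (shut) to 1 (fully open). In form: [dx, dy, dz, rx, ry, rz, claw, dx, dy, dz, rx, ry, rz, claw, ...]. A call has 1 to 12 rows; each row shifts and turns the commanded pose from where the row before left it, along the tool's axes as they then stand; what a row does not reach is not made up. A row lasts 1/12 s, in which the tool goes at most 41.7 mm and 7.16 degrees, less where a joint would pass 70% of its speed; a pose out of reach is approached as far as the arm can. A call with a number of a shift or a turn outside -1 to 1 is refused whole. A call with a gripper value outside its range is refused whole. The fingers move at their own pace and stop on an object; "force" is the grip in N (left out, the last holds). Time passes only in rows, so rows that do not move let the fingers close. It gives the time, the measured TCP pose, the force, the opening and the grip force at its end, in the units of the state.
- manip.sense(): the state, without advancing time (a new reading comes with each control period).
- manip.snapshot(name): name is "scene" or "top" or "wrist"; returns a dict with "img" (480x640x3 uint8, red, green, blue), "mtx" (3x3 intrinsics, pixels), "world_to_cam" (4x4, takes a point from world to camera coordinates). Camera axes: x right, y up, looking along -z (the intrinsics and any distortion apply to the point x, -y, -z); pixel columns grow to the right and rows downward; lengths in m; the calibration is good to about 2 mm. A picture is of the moment at which its call begins. There is no depth.
- manip.sign_off(): hands the job in; it is judged then, once.
Trained networks look in a picture, given as the dict that the camera call returned (one of the last four; its "shot" number tells which), for a name from the list of things; names that differ only in an ending like _2 or _b are one class to them, and where a whole thing is asked for, a point or a joint stands for the part that bears it (a point fixed in the world has none). Each returns a list of dicts, best first, with "conf" (0 to 1); they miss things now and then, are a little off and sometimes report something else, mostly with a low value. They report only what shows in the picture. A call takes as long as a camera call. They do not tell look-alikes from the thing itself.
- manip.look_for(picture, query): "box" ([left, top, width, height] in pixels, round what is visible of it).
- manip.silhouettes(picture, query): "pixels" (480x640 bool, what is visible of it) and "box" ([left, top, width, height] in pixels, round what is visible of it).
The state is a dict: "t": time; "q": joint angles; "qd": joint speeds; "tau": joint torques, N m; "tcp_pos": TCP position; "tool_rot": TCP orientation; "force": force on the tool from outside, world axes, zero at the start; "ft_torque": the same for the moment, N m; "finger_gap": opening from 0.0 (shut) to 1.0 (fully open); "gripper_force": force on a finger pad.
Only numpy, scipy, OpenCV 4.12 (cv2) and the standard library are available. Lean on these libraries where they do the work, as an engineer would, in place of code of your own. Each camera call takes 0.05 s, during which the arm holds its last target. There are 200 camera calls.

## Working session

There is one attempt and no reset: what is moved stays moved. The work goes in short steps, Python scripts to look and compute and a tool call to move; the robot and the scene stay as the last step left them, time stands still between calls to the robot, and variables do not carry over. Pictures are saved under pics/ and viewed, at most 10 in all, crops included, and the job is handed in when it is done.

Besides the shell and the picture viewer there is one more tool, called after "Emit:" in YAML: its name, and indented under it one key for each argument. servo_tool: Moves the arm, as the interface text tells. Its arguments: {"type":"object","properties":{"commands":{"type":"array"},"force":{"type":"number"}},"required":["commands"]}

```bash
mkdir -p pics; ls; python3 - <<'E'
from station import manip
import cv2
for n in ("scene","top"):
    s=manip.snapshot(n); cv2.imwrite(f"pics/{n}0.png",s["img"][:,:,::-1]); print(n,s["mtx"].tolist(),s["world_to_cam"].round(4).tolist(),[k for k in s])
    for q in ("stone","lid","tray","clamp","clamp_grip"):
        print(q,[(round(d["conf"],2),[round(float(v)) for v in d["box"]]) for d in manip.look_for(s,q)])
E
```

```text
pics
scene [[564.1565746239507, 0.0, 323.4835880271308], [0.0, 564.1565746239507, 248.83522902239613], [0.0, 0.0, 1.0]] [[-0.4065, 0.9136, 0.0123, 0.2322], [-0.5037, -0.2354, 0.8312, 0.1754], [0.7622, 0.3317, 0.5558, -1.7294], [0.0, 0.0, 0.0, 1.0]] ['img', 'mtx', 'world_to_cam', 'shot']
stone [(0.95, [446, 271, 77, 45]), (0.71, [498, 240, 34, 45]), (0.62, [477, 321, 55, 60])]
lid [(0.81, [190, 206, 79, 40]), (0.46, [252, 308, 44, 68])]
tray [(0.93, [267, 184, 113, 110]), (0.6, [175, 271, 32, 62]), (0.35, [355, 185, 14, 74])]
clamp [(0.73, [353, 188, 14, 72])]
clamp_grip [(0.68, [264, 184, 119, 108]), (0.58, [351, 186, 16, 73])]
top [[475.99657952347263, 0.0, 319.7342162420919], [0.0, 475.99657952347263, 242.24670554060324], [0.0, 0.0, 1.0]] [[0.0207, -0.9997, -0.0159, -0.024], [0.9926, 0.0186, 0.1203, -0.5498], [-0.12, -0.0182, 0.9926, -1.2695], [0.0, 0.0, 0.0, 1.0]] ['img', 'mtx', 'world_to_cam', 'shot']
stone [(0.86, [150, 201, 40, 52]), (0.81, [165, 270, 60, 35])]
lid [(0.86, [400, 263, 79, 46])]
tray [(0.72, [274, 206, 87, 53]), (0.55, [308, 138, 26, 36])]
clamp [(0.51, [274, 216, 11, 6])]
clamp_grip []
```

View pics/scene0.png

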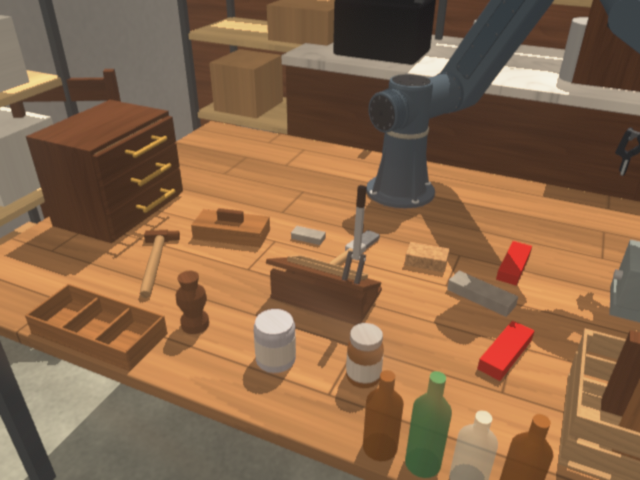

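View pics/top0.png

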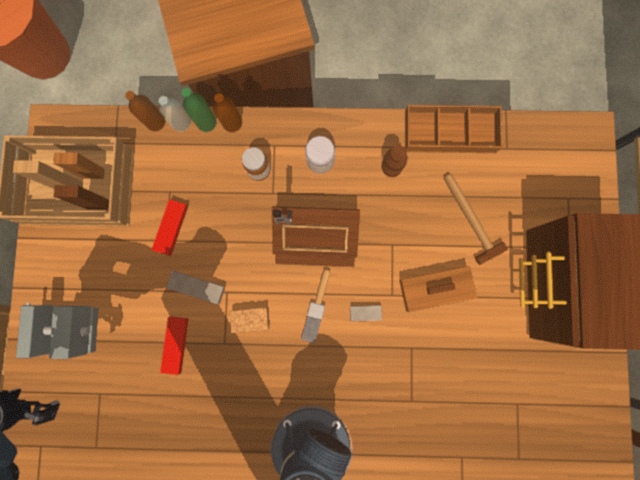

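The scene view shows the grey long stone at (482,292), with red look-alikes on both sides of it. It also shows the lid at (230,227) and the stand at (325,285), with the clamp standing up at (358,235). In the top view the stone is at (195,287), the lid at (438,288), and the tray rim at (315,239) with the hinge at (283,215). The slope faces the robot.

```bash
cat > h.py <<'E'
import numpy as np, cv2
from scipy.optimize import minimize
from scipy.spatial.transform import Rotation as R
from station import manip
def proj(s,P):
    P=np.atleast_2d(P); M=s["world_to_cam"]; c=P@M[:3,:3].T+M[:3,3]
    u=np.c_[c[:,0],-c[:,1],-c[:,2]]@s["mtx"].T
    return u[:,:2]/u[:,2:]
def back(s,px,n,d):
    "pixel rays met with plane n.p=d"
    M=s["world_to_cam"]; C=-M[:3,:3].T@M[:3,3]
    px=np.atleast_2d(np.asarray(px,float)); r=np.c_[px,np.ones(len(px))]@np.linalg.inv(s["mtx"]).T
    r=(r*[1,-1,-1])@M[:3,:3]
    return C+r*((d-C@n)/(r@n))[:,None]
def boxpts(a,b,h,z0=0): return np.array([[x,y,z] for x in(-a/2,a/2) for y in(-b/2,b/2) for z in(z0,h)])
STONE=[boxpts(.05,.15,.03)]
LID=[boxpts(.088,.188,.044),boxpts(.018,.07,.074,.044)]
def pose(p): return R.from_euler('z',p[2]),np.array([p[0],p[1],0])
def render(s,model,p):
    r,t=pose(p); im=np.zeros((480,640),np.uint8)
    for b in model:
        h=cv2.convexHull(proj(s,r.apply(b)+t).astype(np.float32))
        m=np.zeros_like(im); cv2.fillConvexPoly(m,np.round(h*64).astype(np.int32),255,cv2.LINE_AA,6); im=np.maximum(im,m)
    return im/255.
def fit(obs,model,p0):
    "obs: list of (snapshot, bool mask); returns x,y,yaw"
    f=lambda p:sum(np.abs(render(s,model,p)-m).sum()/m.sum() for s,m in obs)
    sx=np.array([[0,0,0],[.01,0,0],[0,.01,0],[0,0,.15]])
    r=minimize(f,p0,method='Nelder-Mead',options=dict(initial_simplex=np.array(p0)+sx,xatol=1e-4,fatol=1e-4))
    r=minimize(f,r.x,method='Nelder-Mead',options=dict(initial_simplex=r.x+sx*.4,xatol=1e-4,fatol=1e-4))
    return r.x,r.fun/len(obs)
def pick(s,q,guess):
    "silhouette of q nearest the projected guess point"
    c=proj(s,guess)[0]; best=None
    for d in manip.silhouettes(s,q):
        ys,xs=np.nonzero(d["pixels"]); e=np.hypot(xs.mean()-c[0],ys.mean()-c[1])
        if best is None or e<best[0]: best=(e,d["pixels"],d["conf"])
    return best
E
python3 - <<'E'
from h import *
t=manip.snapshot("top"); s=manip.snapshot("scene"); Z=np.array([0,0,1.])
for q,px,h,m in(("stone",(195,287),.03,STONE),("lid",(438,288),.05,LID)):
    g=back(t,px,Z,h)[0]; print(q,g.round(3))
    o=[]
    for n,c in(("top",t),("scene",s)):
        b=pick(c,q,g); print(n,b[0].round(1),b[2],b[1].sum())
        if b[0]<12: o.append((c,b[1]))
    for y0 in (1.3,1.8):
        for oo in [o]+[[x] for x in o]: print(fit(oo,m,[g[0],g[1],y0]))
for d in manip.look_for(s,"tray")[:1]:pass
# tray rim: pale pixels in the top view
hsv=cv2.cvtColor(t["img"],cv2.COLOR_RGB2HSV)
cv2.imwrite("pics/crop1.png",cv2.resize(np.hstack([t["img"][190:290,250:380],]),None,fx=6,fy=6,interpolation=cv2.INTER_CUBIC)[:,:,::-1])
w=manip.snapshot("wrist");cv2.imwrite("pics/w0.png",w["img"][:,:,::-1])
M=w["world_to_cam"];print("wristcam",-M[:3,:3].T@M[:3,3],M[2,:3]*-1,M[0,:3],w["mtx"][0,0]); S=manip.sense();print(S["tcp_pos"],S["tool_rot"],R.from_quat(S["tool_rot"]).as_matrix().round(3))
E
```

```text
stone [0.421 0.324 0.03 ]
top 0.3 0.7 1047
scene 5.4 0.62 1574
(array([0.42023542, 0.32754948, 2.86146527]), np.float64(0.12823204212296857))
(array([0.4209671 , 0.32665025, 2.85948913]), np.float64(0.12800719141524805))
(array([ 0.41549515,  0.32664706, -0.32062601]), np.float64(0.11329695791912699))
(array([0.42000869, 0.32729719, 2.85109084]), np.float64(0.12881718104984222))
(array([0.42125821, 0.32666387, 2.85855154]), np.float64(0.12840047193662565))
(array([0.41516178, 0.32673083, 2.81807014]), np.float64(0.11316989311607743))
lid [ 0.431 -0.33   0.05 ]
top 1.0 0.88 2562
scene 7.3 0.9 2316
(array([ 0.42963302, -0.3344629 ,  0.22595942]), np.float64(0.07640260441785367))
(array([ 0.43027227, -0.33456453,  0.223106  ]), np.float64(0.036841621894659504))
(array([ 0.42339351, -0.33476171,  0.20814967]), np.float64(0.09830336279589555))
(array([ 0.42982313, -0.33462716,  0.22443619]), np.float64(0.07641497268235418))
(array([ 0.43022194, -0.33456772,  3.36398212]), np.float64(0.03674059787849566))
(array([ 0.42416947, -0.33532714,  0.20332317]), np.float64(0.09914321514443429))
wristcam [0.09798578 0.62116537 0.37469582] [ 0.25374926 -0.06781854 -0.96488961] [2.59294716e-01 9.65798196e-01 3.07615084e-04] 427.5763104073414
[0.16232477 0.60354434 0.2313337 ] [1.31018480e-01 9.91379926e-01 2.83730724e-05 8.51015494e-06] [[-0.966  0.26   0.   ]
 [ 0.26   0.966  0.   ]
 [-0.     0.    -1.   ]]
```

View pics/crop1.png

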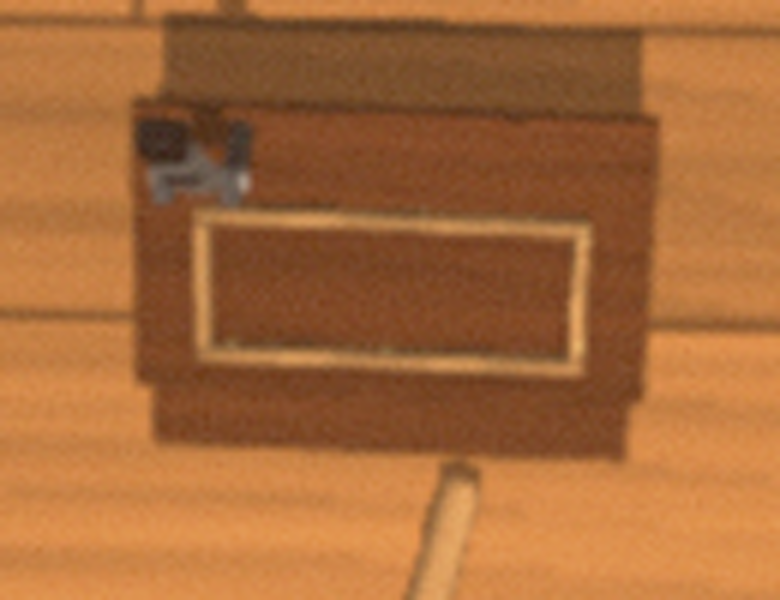

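The crop shows the tray rim's outer corners at crop pixels (193,208), (592,222), (585,378) and (195,363). The hinge posts are at (195,165).

```bash
cat >> h.py <<'E'
def trayT(p): # x,y,yaw -> rotation, origin
    return R.from_euler('z',p[2])*R.from_euler('y',-np.pi/6), np.array([p[0],p[1],.07])
RIM=np.array([[.036,.086,.012],[.036,-.086,.012],[-.036,-.086,.012],[-.036,.086,.012]])
INN=np.array([[.030,.080,.012],[.030,-.080,.012],[-.030,-.080,.012],[-.030,.080,.012]])
def fit_tray(obs,p0=(.5,0,0)):
    from scipy.optimize import least_squares
    f=lambda p:np.concatenate([(proj(s,trayT(p)[0].apply(m)+trayT(p)[1])-px).ravel() for s,m,px in obs])
    r=least_squares(f,p0); return r.x,r.fun
E
python3 - <<'E'
from h import *
t=manip.snapshot("top")
px=np.array([[193,208],[592,222],[585,378],[195,363]])/6+[250,190]
print(fit_tray([(t,RIM,px)]))
S=manip.sense();print(S["t"],S["tool_rot"])
E
```

```text
(array([ 0.55902439, -0.00191938, -0.01730378]), array([ 0.40348905,  0.38686625, -0.24056371,  0.36664299, -0.38714576,
       -0.4620641 ,  0.22431742, -0.29286096]))
1.05 [ 1.31010233e-01  9.91381016e-01 -3.91429819e-06 -2.81758783e-06]
```

```bash
cat >> h.py <<'E'
def plan(ways,claw=1,vmax=.040):
    "ways: list of (pos, Rotation or None=keep); prints rows in tool axes and shares"
    S=manip.sense(); p=np.array(S["tcp_pos"]); r=R.from_quat(S["tool_rot"]); n=0
    print("t",round(S["t"],2),"from",p.round(4))
    for q,rt in ways:
        q=np.array(q); w=(r.inv()*rt).as_rotvec() if rt is not None else np.zeros(3)
        k=max(1,int(np.ceil(max(np.linalg.norm(q-p)/vmax,np.degrees(np.linalg.norm(w))/7.0))))
        turn=(w/k/2/np.pi).round(4); left=k
        for i in range(k):
            d=(r.inv().apply((q-p)/left)/.5).round(4); left-=1
            print(*[f"{v:g}," for v in (*d,*turn,claw)],sep=" "); n+=1
            p=p+r.apply(d*.5); r=r*R.from_rotvec(turn*2*np.pi)
        print("--",p.round(4))
    print(n,"rows")
def down(az): # tool down, tool y at azimuth az
    c,s=np.cos(az),np.sin(az); y=np.array([c,s,0]); z=np.array([0,0,-1.]); return R.from_matrix(np.c_[np.cross(y,z),y,z])
E
python3 - <<'E'
from h import *
plan([((.42,.327,.22),down(-.289))])
E
```

```text
t 1.05 from [0.1623 0.6035 0.2313]
-0.0458, -0.0286, 0.0016, -0, 0, 0.0182, 1,
-0.0488, -0.0232, 0.0016, -0, 0, 0.0182, 1,
-0.0511, -0.0175, 0.0016, -0, 0, 0.0182, 1,
-0.0528, -0.0115, 0.0016, -0, 0, 0.0182, 1,
-0.0537, -0.0054, 0.0016, -0, 0, 0.0182, 1,
-0.054, 0.0008, 0.0016, -0, 0, 0.0182, 1,
-0.0535, 0.0069, 0.0016, -0, 0, 0.0182, 1,
-0.0524, 0.013, 0.0016, -0, 0, 0.0182, 1,
-0.0506, 0.0189, 0.0016, -0, 0, 0.0182, 1,
-0.0481, 0.0245, 0.0016, -0, 0, 0.0182, 1,
-0.045, 0.0298, 0.0017, -0, 0, 0.0182, 1,
-0.0413, 0.0348, 0.0016, -0, 0, 0.0182, 1,
-0.0371, 0.0392, 0.0017, -0, 0, 0.0182, 1,
-0.0323, 0.0433, 0.0016, -0, 0, 0.0182, 1,
-- [0.42  0.327 0.22 ]
14 rows
```

Emit:
servo_tool:
  commands: [-0.0458,-0.0286,0.0016,0,0,0.0182,1,-0.0488,-0.0232,0.0016,0,0,0.0182,1,-0.0511,-0.0175,0.0016,0,0,0.0182,1,-0.0528,-0.0115,0.0016,0,0,0.0182,1,-0.0537,-0.0054,0.0016,0,0,0.0182,1,-0.054,0.0008,0.0016,0,0,0.0182,1,-0.0535,0.0069,0.0016,0,0,0.0182,1,-0.0524,0.013,0.0016,0,0,0.0182,1,-0.0506,0.0189,0.0016,0,0,0.0182,1,-0.0481,0.0245,0.0016,0,0,0.0182,1,-0.045,0.0298,0.0017,0,0,0.0182,1,-0.0413,0.0348,0.0016,0,0,0.0182,1]

```text
t: 2.05
tcp_pos: [0.3841, 0.3655, 0.2218]
tool_rot: [0.731, 0.682, 0.0, 0.0]
force: [-0.2, 1.6, 0.4]
finger_gap: 1.002
gripper_force: 0.0
```

Emit:
servo_tool:
  commands: [-0.0371,0.0392,0.0017,0,0,0.0182,1,-0.0323,0.0433,0.0016,0,0,0.0182,1,0,0,0,0,0,0,1,0,0,0,0,0,0,1]

```text
t: 2.38
tcp_pos: [0.421, 0.3262, 0.2201]
tool_rot: [0.803, 0.596, 0.0, -0.0]
force: [-1.3, -0.0, -0.1]
finger_gap: 1.001
gripper_force: 0.0
```

```bash
python3 - <<'E'
from h import *
w=manip.snapshot("wrist"); im=w["img"]
S=manip.sense();print(S["tcp_pos"],R.from_quat(S["tool_rot"]).as_matrix().round(4),S["force"],S["finger_gap"])
b=pick(w,"stone",[.42,.327,.015]);print(b[0],b[2],b[1].sum())
p,e=fit([(w,b[1])],STONE,[.42,.327,-.289]);print(p,e)
o=im.copy(); m=(render(w,STONE,p)>.5).astype(np.uint8); c,_=cv2.findContours(m,0,2); cv2.drawContours(o,c,-1,(255,0,0),1)
c,_=cv2.findContours(b[1].astype(np.uint8),0,2); cv2.drawContours(o,c,-1,(0,255,0),1)
cv2.imwrite("pics/w1.png",o[:,:,::-1])
E
```

```text
[0.42003818 0.32683284 0.22001752] [[ 2.889e-01  9.573e-01 -5.000e-04]
 [ 9.573e-01 -2.889e-01  3.000e-04]
 [ 1.000e-04 -6.000e-04 -1.000e+00]] [-1.86509967  0.40326562  0.20261325] 1.0047668678965012
5.208613755202964 0.74 11713
[ 0.42108429  0.32735588 -0.28455086] 0.038635804360162916
```

View pics/w1.png

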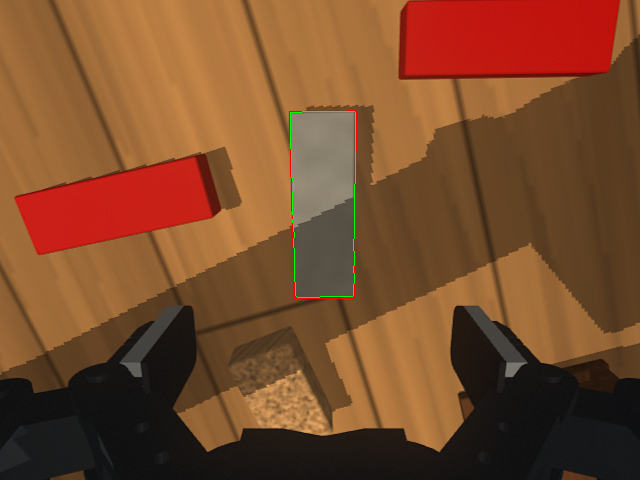

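The overlay shows the stone at (323,204), upright in the image. The silhouette and the model agree to about 1 px, and the red blocks stand well clear of the fingers.

Emit:
servo_tool:
  commands: [0.0016,0.0016,0.08,0,0,-0.0007,1,0,0,0.08,0,0,0,1,0,0,0.08,0,0,0,1,0,0,0.08,0,0,0,1,0,0,0.06,0,0,0,1,0,0,0.03,0,0,0,1,0,0,0.014,0,0,0,1,0,0,0,0,0,0,1,0,0,0,0,0,0,-1,0,0,0,0,0,0,-1,0,0,0,0,0,0,-1,0,0,0,0,0,0,-1]
  force: 60

```text
t: 3.48
tcp_pos: [0.4218, 0.3283, 0.0099]
tool_rot: [0.801, 0.598, 0.002, 0.0]
force: [-0.9, 2.0, 4.2]
finger_gap: 0.571
gripper_force: 65.3
```

Emit:
servo_tool:
  commands: [0,0,0,0,0,0,-1,0,0,0,0,0,0,-1,0,0,0,0,0,0,-1,0,0,0,0,0,0,-1]

```text
t: 3.82
tcp_pos: [0.4218, 0.3283, 0.0099]
tool_rot: [0.801, 0.598, 0.002, 0.0]
force: [-0.5, 1.1, 5.3]
finger_gap: 0.571
gripper_force: 65.3
```

```bash
python3 - <<'E'
from h import *
plan([((.4218,.3283,.12),None),((.42,0.03,.28),down(-.017))],claw=-1)
E
```

```text
t 3.82 from [0.4218 0.3283 0.0099]
0.0002, 0.0002, -0.0734, 0, 0, 0, -1,
0.0002, 0.0002, -0.0734, 0, 0, 0, -1,
0.0002, 0.0001, -0.0734, 0, 0, 0, -1,
-- [0.4218 0.3283 0.12  ]
-0.0636, 0.0186, -0.0357, 0, -0, -0.0048, -1,
-0.0641, 0.0166, -0.0357, 0, -0, -0.0048, -1,
-0.0646, 0.0147, -0.0357, 0, -0, -0.0048, -1,
-0.065, 0.0127, -0.0357, 0, -0, -0.0048, -1,
-0.0653, 0.0108, -0.0357, 0, -0, -0.0048, -1,
-0.0657, 0.0088, -0.0356, 0, -0, -0.0048, -1,
-0.0659, 0.0068, -0.0357, 0, -0, -0.0048, -1,
-0.066, 0.0048, -0.0356, 0, -0, -0.0048, -1,
-0.0662, 0.0028, -0.0357, 0, -0, -0.0048, -1,
-- [0.42 0.03 0.28]
12 rows
```

Emit:
servo_tool:
  commands: [0,0,-0.04,0,0,0,-1,0,0,-0.08,0,0,0,-1,0,0,-0.08,0,0,0,-1,-0.0636,0.0186,-0.0357,0,0,-0.0048,-1,-0.0641,0.0166,-0.0357,0,0,-0.0048,-1,-0.0646,0.0147,-0.0357,0,0,-0.0048,-1,-0.065,0.0127,-0.0357,0,0,-0.0048,-1,-0.0653,0.0108,-0.0357,0,0,-0.0048,-1,-0.0657,0.0088,-0.0356,0,0,-0.0048,-1,-0.0659,0.0068,-0.0357,0,0,-0.0048,-1,-0.066,0.0048,-0.0356,0,0,-0.0048,-1,-0.0662,0.0028,-0.0357,0,0,-0.0048,-1]

```text
t: 4.82
tcp_pos: [0.418, 0.0282, 0.2695]
tool_rot: [0.713, 0.702, -0.0, -0.0]
force: [0.4, -0.4, -5.0]
finger_gap: 0.568
gripper_force: 64.9
```

Emit:
servo_tool:
  commands: [0,0,0,0,0,0,-1,0,0,0,0,0,0,-1,0,0,0,0,0,0,-1]

```text
t: 5.07
tcp_pos: [0.4184, 0.0297, 0.2684]
tool_rot: [0.714, 0.7, -0.0, -0.001]
force: [-0.7, 1.6, -4.6]
finger_gap: 0.569
gripper_force: 64.9
```

```bash
python3 - <<'E'
from h import *
w=manip.snapshot("wrist")
S=manip.sense();print(S["tcp_pos"],R.from_quat(S["tool_rot"]).as_matrix().round(4),S["force"],S["finger_gap"])
p=[.559,-.002,-.0173]
r,t=trayT(p);print(proj(w,r.apply(RIM)+t).round(1),proj(w,r.apply(INN)+t).round(1))
cv2.imwrite("pics/w2.png",w["img"][:,:,::-1]); np.savez("w2.npz",**w)
E
```

```text
[0.41817059 0.03025795 0.26796914] [[ 1.710e-02  9.999e-01 -2.200e-03]
 [ 9.999e-01 -1.710e-02  9.000e-04]
 [ 9.000e-04 -2.300e-03 -1.000e+00]] [-0.28809628 -0.31547102 -4.92773374] 0.5705044192682313
[[557.  138.6]
 [527.  354.6]
 [439.3 333.8]
 [454.6 137.2]] [[546.5 147. ]
 [519.9 346.2]
 [446.5 329.2]
 [461.6 145.1]]
```

View pics/w2.png

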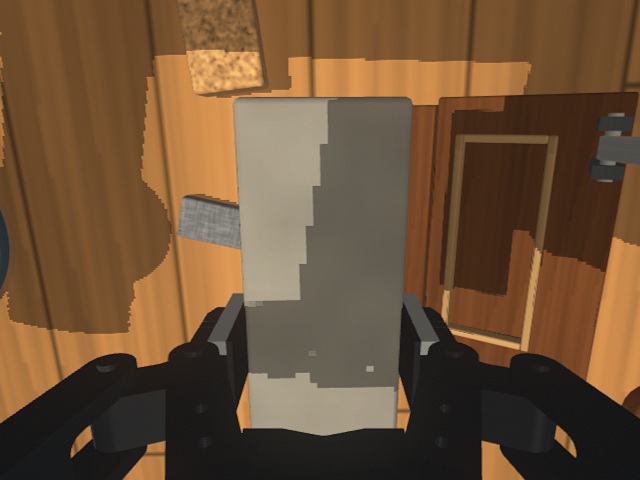

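The stone hangs straight in the grip, at columns 235–410. The tray rim's outer corners are near (457,134), (558,136), (522,349) and (443,328), and the hinge is at (610,148).

```bash
python3 - <<'E'
from h import *
w=dict(np.load("w2.npz")); 
c=w["img"][110:370,425:585]; g=cv2.cvtColor(c,cv2.COLOR_RGB2GRAY)
cv2.imwrite("pics/w2c.png",cv2.resize(c,None,fx=2.25,fy=2.25,interpolation=cv2.INTER_CUBIC)[:,:,::-1])
px=np.array([[558,136],[522,349],[443,328],[457,134]],float)
print(fit_tray([(w,RIM,px)]))
p,_=fit_tray([(w,RIM,px)])
# edge refinement: for each outer/inner rim line, sample predicted normals for gradient? print both-cam fit
pt=np.array([[193,208],[592,222],[585,378],[195,363]])/6+[250,190]
t=manip.snapshot("top");print(fit_tray([(w,RIM,px),(t,RIM,pt)]))
E
```

```text
(array([ 0.55896299,  0.0012197 , -0.02951986]), array([ 0.94625438, -1.59719632,  4.05644028,  2.40906418, -4.69071963,
        2.04900542, -0.85614066, -1.5796127 ]))
(array([ 0.55900718,  0.00094443, -0.02841473]), array([ 0.83212548, -1.2414522 ,  4.1958328 ,  2.68127645, -4.55540834,
        2.37006477, -0.94705506, -1.17023026, -0.5646456 ,  0.01692571,
       -1.24664354,  0.7201374 , -1.63089145, -0.12591545, -0.98084355,
       -0.66850267]))
```

View pics/w2c.png

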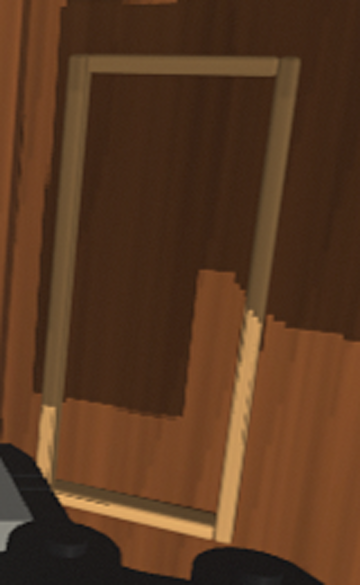

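The zoom gives rim outer corners TL (70,56), TR (299,58) and BR (231,543). The inner corners are TL (88,74), TR (277,75) and BR (216,517). The lower-left corner is half hidden by a finger.

```bash
python3 - <<'E'
from h import *
w=dict(np.load("w2.npz")); f=lambda a:np.array(a)/2.25+[425,110]
ob=[(w,RIM[[0,1,3]],f([[299,58],[231,543],[70,56]])),(w,INN[[0,1,3]],f([[277,75],[216,517],[88,74]]))]
print(fit_tray(ob))
p=fit_tray(ob)[0]
r,t=trayT([.559,-.0008,-.018]); off=lambda v:r.apply(v)+t
tool=R.from_matrix(r.as_matrix()@np.array([[0,1,0],[1,0,0],[0,0,-1.]]))
# above tray normal, TCP nominal is 10 mm above the stone's underside
plan([(off([0,0,.16]),tool),(off([0,0,.04]),None)],claw=-1)
E
```

```text
(array([ 0.55978814,  0.00058347, -0.01782063]), array([ 7.55595492e-01, -9.09938803e-01,  5.99988355e-01,  4.42996768e-01,
       -2.92600917e-01, -1.10172106e+00, -7.87363252e-02, -1.55037507e-03,
        1.51739109e-01,  3.54901305e+00, -1.19180585e+00, -1.18977208e+00]))
t 5.17 from [0.4183 0.0306 0.2678]
-0.0116, 0.0246, 0.0236, -0.0167, -0, 0.0001, -1,
-0.0116, 0.0219, 0.0261, -0.0167, -0, 0.0001, -1,
-0.0116, 0.0191, 0.0282, -0.0167, -0, 0.0001, -1,
-0.0115, 0.0161, 0.0301, -0.0167, -0, 0.0001, -1,
-0.0115, 0.0128, 0.0315, -0.0167, -0, 0.0001, -1,
-- [0.479  0.0007 0.2086]
-0.0001, 0.0001, 0.06, 0, 0, 0, -1,
-0, 0.0001, 0.06, 0, 0, 0, -1,
-0.0001, 0.0001, 0.06, 0, 0, 0, -1,
-0, 0, 0.06, 0, 0, 0, -1,
-- [ 5.390e-01 -4.000e-04  1.046e-01]
9 rows
```

Emit:
servo_tool:
  commands: [-0.0116,0.0246,0.0236,-0.0167,0,0.0001,-1,-0.0116,0.0219,0.0261,-0.0167,0,0.0001,-1,-0.0116,0.0191,0.0282,-0.0167,0,0.0001,-1,-0.0115,0.0161,0.0301,-0.0167,0,0.0001,-1,-0.0115,0.0128,0.0315,-0.0167,0,0.0001,-1,0,0,0.06,0,0,0,-1,0,0,0.06,0,0,0,-1,0,0,0.06,0,0,0,-1,0,0,0.05,0,0,0,-1,0,0,0,0,0,0,-1,0,0,0,0,0,0,-1]

```text
t: 6.08
tcp_pos: [0.5182, 0.0119, 0.1333]
tool_rot: [0.691, 0.685, 0.171, 0.158]
force: [-1.4, 0.3, -4.8]
finger_gap: 0.569
gripper_force: 64.9
```

```bash
cat >> h.py <<'E'
TR=[.5595,-.0003,-.0178]
def intray(p=TR):
    r,t=trayT(p); S=manip.sense(); m=r.inv()*R.from_quat(S["tool_rot"])
    T=R.from_matrix(np.array([[0,1,0],[1,0,0],[0,0,-1.]]))
    print("t",round(S["t"],2),"tcp in tray mm",(r.inv().apply(S["tcp_pos"]-t)*1000).round(1),"rot err deg(tool)",np.degrees((T.inv()*m).as_rotvec()).round(2),
      "F tray",r.inv().apply(S["force"]).round(1),"gap",S["finger_gap"].__round__(3),"grip",round(float(S["gripper_force"]),1))
E
python3 -c "
from h import *
intray()"
```

```text
t 6.08 tcp in tray mm [-4.3 11.4 75.6] rot err deg(tool) [ 3.1   1.44 -0.12] F tray [-3.6  0.2 -3.5] gap 0.569 grip 64.9
```

```bash
cat >> h.py <<'E'
TOOLR=np.array([[0,1,0],[1,0,0],[0,0,-1.]])
def tgt(v,p=TR):
    r,t=trayT(p); return r.apply(v)+t, R.from_matrix(r.as_matrix()@TOOLR)
E
python3 -c "
from h import *
plan([tgt([0,0,.06]),tgt([0,0,.03])],claw=-1,vmax=.015)"
```

```text
t 6.08 from [0.5182 0.0119 0.1333]
-0.0118, 0.0051, 0.0151, -0.0043, -0.002, 0.0002, -1,
-0.0117, 0.0047, 0.0153, -0.0043, -0.002, 0.0002, -1,
-- [5.295e-01 2.000e-04 1.220e-01]
0, 0, 0.02, -0, 0, -0, -1,
0, 0, 0.02, -0, 0, -0, -1,
0, 0, 0.02, -0, 0, -0, -1,
-- [ 5.445e-01 -1.000e-04  9.600e-02]
5 rows
```

Emit:
servo_tool:
  commands: [-0.0118,0.005,0.015,-0.0043,-0.002,0.0002,-1,-0.0118,0.005,0.015,-0.0043,-0.002,0.0002,-1,0,0,0,0,0,0,-1,0,0,0.02,0,0,0,-1,0,0,0.02,0,0,0,-1,0,0,0.02,0,0,0,-1,0,0,0,0,0,0,-1,0,0,0,0,0,0,-1]

```text
t: 6.75
tcp_pos: [0.5388, 0.0078, 0.1044]
tool_rot: [0.689, 0.681, 0.179, 0.17]
force: [0.0, -0.2, -4.9]
finger_gap: 0.569
gripper_force: 64.8
```

```bash
python3 -c "
from h import *
intray()
plan([tgt([0,0,.03]),tgt([0,0,.013])],claw=-1,vmax=.006)"
```

```text
t 6.75 tcp in tray mm [-0.9  7.7 40.2] rot err deg(tool) [ 1.41  1.06 -0.03] F tray [-2.5 -0.2 -4.3] gap 0.569 grip 64.8
t 6.75 from [0.5388 0.0078 0.1044]
-0.0053, 0.0007, 0.0067, -0.0013, -0.001, 0, -1,
-0.0052, 0.0007, 0.0067, -0.0013, -0.001, 0, -1,
-0.0052, 0.0007, 0.0068, -0.0013, -0.001, 0, -1,
-- [ 0.5445 -0.      0.096 ]
0, -0, 0.0113, -0, 0, 0, -1,
0, -0, 0.0114, -0, 0, 0, -1,
0, -0, 0.0113, -0, 0, 0, -1,
-- [ 5.53e-01 -2.00e-04  8.13e-02]
6 rows
```

```bash
python3 -c "
from h import *
S=manip.sense();print(S['q'],S['qd'],S['tau'])"
```

```text
[-0.27136929  0.57345703  2.13232569  1.88646054  0.14559621 -2.11455586] [-0.00115543 -0.01169525  0.00914884  0.00843024  0.00393755 -0.02088214] [ -0.08282791 -35.52240014  -6.28041387   0.37240391   1.27989884
  -0.06394961]
```

Emit:
servo_tool:
  commands: [-0.0053,0.0007,0.0067,-0.0013,-0.001,0,-1,-0.0053,0.0007,0.0067,-0.0013,-0.001,0,-1,-0.0053,0.0007,0.0067,-0.0013,-0.001,0,-1,0,0,0,0,0,0,-1,0,0,0,0,0,0,-1]

```text
t: 7.17
tcp_pos: [0.5443, -0.0003, 0.0961]
tool_rot: [0.689, 0.677, 0.181, 0.185]
force: [-0.6, -0.1, -5.3]
finger_gap: 0.571
gripper_force: 64.9
```

```bash
python3 -c "
from h import *
S=manip.sense();print(S['q'],S['qd']);intray()"
```

```text
[-0.27788376  0.60320708  2.14043291  2.27828969  0.16956853 -2.51181071] [ 6.52804895e-05 -3.13449981e-03 -1.77240002e-03  4.27970315e-03
  5.02094211e-03 -1.39487521e-02]
t 7.17 tcp in tray mm [-0.1 -0.2 30.2] rot err deg(tool) [ 0.01 -0.02  0.01] F tray [-3.2 -0.1 -4.3] gap 0.571 grip 64.9
```

Emit:
servo_tool:
  commands: [0,0,0.012,0,0,0,-1,0,0,0.012,0,0,0,-1,0,0,0.008,0,0,0,-1,0,0,0,0,0,0,-1,0,0,0,0,0,0,-1]

```text
t: 7.58
tcp_pos: [0.5526, -0.0005, 0.0819]
tool_rot: [0.689, 0.677, 0.181, 0.185]
force: [0.1, 0.8, -5.0]
finger_gap: 0.564
gripper_force: 64.9
```

```bash
python3 -c "
from h import *
S=manip.sense();print(S['q']);intray()"
```

```text
[-0.2725813   0.64191423  2.12604863  2.38928328  0.18503081 -2.61971158]
t 7.58 tcp in tray mm [-0.  -0.3 13.7] rot err deg(tool) [ 0.01 -0.02  0.  ] F tray [-2.4  0.8 -4.3] gap 0.564 grip 64.9
```

Emit:
servo_tool:
  commands: [0,0,0.003,0,0,0,-1,0,0,0.002,0,0,0,-1,0,0,0.001,0,0,0,-1,0,0,0,0,0,0,-1,0,0,0,0,0,0,-1]

```text
t: 8.0
tcp_pos: [0.5542, -0.0007, 0.0791]
tool_rot: [0.689, 0.677, 0.181, 0.185]
force: [0.0, 0.0, -5.0]
finger_gap: 0.571
gripper_force: 64.9
```

```bash
python3 -c "
from h import *
intray()"
```

```text
t 8.0 tcp in tray mm [-0.  -0.5 10.6] rot err deg(tool) [-0.   -0.03  0.01] F tray [-2.5  0.  -4.3] gap 0.571 grip 64.9
```

Emit:
servo_tool:
  commands: [0,0,0.001,0,0,0,-1,0,0,0,0,0,0,-0.3,0,0,0,0,0,0,0.5,0,0,0,0,0,0,1,0,0,0,0,0,0,1,0,0,-0.04,0,0,0,1,0,0,-0.07,0,0,0,1,0,0,-0.08,0,0,0,1,0,0,-0.08,0,0,0,1,0,0,-0.08,0,0,0,1,0,0,0,0,0,0,1]

```text
t: 8.92
tcp_pos: [0.5181, 0.0047, 0.151]
tool_rot: [0.686, 0.678, 0.191, 0.182]
force: [0.4, -0.8, 1.5]
finger_gap: 0.998
gripper_force: 0.0
```

```bash
python3 - <<'E'
from h import *
intray(); S=manip.sense();print(S['q'])
w=manip.snapshot("wrist"); cv2.imwrite("pics/w3.png",w["img"][:,:,::-1]); np.savez("w3.npz",**w)
r,t=trayT(TR);print(proj(w,r.apply(RIM)+t).round(1))
E
```

```text
t 8.92 tcp in tray mm [ 4.5  4.2 90.9] rot err deg(tool) [-0.55  1.02 -0.1 ] F tray [ 1.1 -0.8  1.1] gap 0.998 grip 0.0
[-0.30136786  0.45077515  2.17518423  1.54314945  0.16001612 -1.79100293]
[[384.7  96. ]
 [374.  399.9]
 [252.9 400.3]
 [239.6  95.7]]
```

View pics/w3.png

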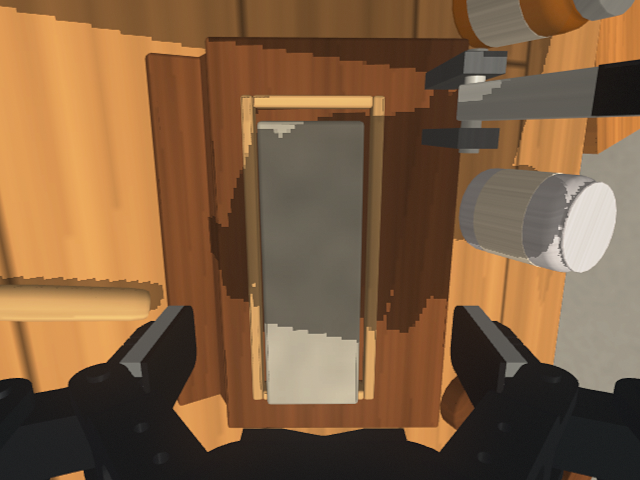

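The stone lies inside the rim. Its top face has corners (257,122), (365,122), (357,404) and (267,404). The observed rim corners match the model to about 1 px, which confirms the tray pose. I'll check the stone's height and tilt numerically.

```bash
python3 - <<'E'
from h import *
from scipy.optimize import least_squares
w=dict(np.load("w3.npz")); r,t=trayT(TR)
px=np.array([[365,122],[357,404],[267,404],[257,122]])
top=np.array([[.025,.075,.03],[.025,-.075,.03],[-.025,-.075,.03],[-.025,.075,.03]])
print(proj(w,r.apply(top)+t).round(1))
for full in (0,1):
    f=lambda p:(proj(w,r.apply(R.from_rotvec([p[3],p[4],p[5]]).apply(top)*1+[p[0],p[1],p[2]])+t)-px).ravel()
    g=f if full else (lambda p:f([p[0],p[1],0,0,0,p[2]]))
    s=least_squares(g,np.zeros(6 if full else 3)); print((s.x*1000).round(1),s.fun.round(1))
lid=np.array([.4285,-.3345,.25])
S=manip.sense(); 
plan([((.46,-.03,.24),down(-.0178)),((.4285,-.3345,.23),down(.223))],claw=1,vmax=.035)
E
```

```text
[[365.9 117.9]
 [358.6 402.3]
 [267.3 402.6]
 [257.5 117.6]]
[-0.4 -1.6 -1.3] [ 0.  -0.5  0.6  0.9 -0.5  1.1 -0.1 -0.9]
[-0.3 -1.7 -0.7  8.3 -5.  -1.3] [-0.   0.2  0.3 -0.  -0.3 -0.1 -0.  -0.1]
t 8.97 from [0.5186 0.0044 0.1502]
-0.0134, -0.0017, -0.043, 0.017, -0.0005, 0.0002, 1,
-0.0136, -0.0063, -0.0425, 0.017, -0.0005, 0.0002, 1,
-0.0137, -0.0108, -0.0415, 0.017, -0.0005, 0.0002, 1,
-0.0139, -0.0151, -0.0401, 0.017, -0.0005, 0.0002, 1,
-0.014, -0.0193, -0.0382, 0.017, -0.0005, 0.0002, 1,
-- [ 0.46 -0.03  0.24]
-0.0678, -0.0057, 0.0021, -0, -0, -0.0043, 1,
-0.0676, -0.0076, 0.0021, -0, -0, -0.0043, 1,
-0.0674, -0.0094, 0.0022, -0, -0, -0.0043, 1,
-0.0671, -0.0112, 0.0021, -0, -0, -0.0043, 1,
-0.0668, -0.013, 0.0022, -0, -0, -0.0043, 1,
-0.0664, -0.0148, 0.0021, -0, -0, -0.0043, 1,
-0.0659, -0.0166, 0.0022, -0, -0, -0.0043, 1,
-0.0655, -0.0184, 0.0021, -0, -0, -0.0043, 1,
-0.065, -0.0202, 0.0022, -0, -0, -0.0043, 1,
-- [ 0.4285 -0.3345  0.23  ]
14 rows
```

Emit:
servo_tool:
  commands: [0,0,-0.05,0,0,0,1,-0.0136,-0.006,-0.042,0.017,-0.0005,0,1,-0.0136,-0.006,-0.042,0.017,-0.0005,0,1,-0.0138,-0.011,-0.041,0.017,-0.0005,0,1,-0.014,-0.015,-0.04,0.017,-0.0005,0,1,-0.014,-0.019,-0.038,0.017,-0.0005,0,1,0,0,0,0,0,0,1]

```text
t: 9.55
tcp_pos: [0.499, 0.0119, 0.1945]
tool_rot: [0.685, 0.703, 0.161, 0.103]
force: [0.1, -0.1, -0.6]
finger_gap: 0.995
gripper_force: 0.0
```

```bash
python3 - <<'E'
from h import *
S=manip.sense();print(S['q'])
plan([((.4285,-.3345,.24),down(.223))],claw=1,vmax=.036)
E
```

```text
[-0.32206754  0.32336383  2.05673628  0.44892859  0.46960064 -0.71915811]
t 9.55 from [0.499  0.0119 0.1945]
-0.0678, -0.0103, -0.0195, 0.0061, -0.0006, -0.0031, 1,
-0.0676, -0.0124, -0.0188, 0.0061, -0.0006, -0.0031, 1,
-0.0675, -0.0144, -0.018, 0.0061, -0.0006, -0.0031, 1,
-0.0672, -0.0164, -0.0172, 0.0061, -0.0006, -0.0031, 1,
-0.0669, -0.0184, -0.0162, 0.0061, -0.0006, -0.0031, 1,
-0.0666, -0.0203, -0.0153, 0.0061, -0.0006, -0.0031, 1,
-0.0663, -0.0221, -0.0142, 0.0061, -0.0006, -0.0031, 1,
-0.0659, -0.0239, -0.013, 0.0061, -0.0006, -0.0031, 1,
-0.0655, -0.0257, -0.0119, 0.0061, -0.0006, -0.0031, 1,
-0.0649, -0.0273, -0.0106, 0.0061, -0.0006, -0.0031, 1,
-- [ 0.4285 -0.3345  0.24  ]
10 rows
```

Emit:
servo_tool:
  commands: [-0.0678,-0.01,-0.0195,0.0061,-0.0006,-0.0031,1,-0.0676,-0.012,-0.019,0.0061,-0.0006,-0.0031,1,-0.0675,-0.014,-0.018,0.0061,-0.0006,-0.0031,1,-0.067,-0.016,-0.017,0.0061,-0.0006,-0.0031,1,-0.067,-0.018,-0.016,0.0061,-0.0006,-0.0031,1,-0.0666,-0.02,-0.015,0.0061,-0.0006,-0.0031,1,-0.0663,-0.022,-0.014,0.0061,-0.0006,-0.0031,1,-0.066,-0.024,-0.013,0.0061,-0.0006,-0.0031,1,-0.0655,-0.0257,-0.012,0.0061,-0.0006,-0.0031,1,-0.065,-0.027,-0.011,0.0061,-0.0006,-0.0031,1,0,0,0,0,0,0,1]

```text
t: 10.47
tcp_pos: [0.4298, -0.3392, 0.2379]
tool_rot: [0.624, 0.781, 0.002, 0.001]
force: [0.5, -1.0, 0.5]
finger_gap: 0.997
gripper_force: 0.0
```

```bash
python3 - <<'E'
from h import *
w=manip.snapshot("wrist"); np.savez("w4.npz",**w)
S=manip.sense();print(S['q'],S["tcp_pos"],S["tool_rot"])
b=pick(w,"lid",[.4285,-.3345,.03]);print(b[0],b[2],b[1].sum())
p,e=fit([(w,b[1])],LID,[.4285,-.3345,.22]);print(p,e)
o=w["img"].copy(); m=(render(w,LID,p)>.5).astype(np.uint8); c,_=cv2.findContours(m,0,2); cv2.drawContours(o,c,-1,(255,0,0),1)
r,t=pose(p)
for z,a,bb in((.074,.009,.035),(.044,.044,.094)):
    q=proj(w,r.apply(np.array([[a,bb,z],[-a,bb,z],[-a,-bb,z],[a,-bb,z]]))+t); cv2.polylines(o,[np.round(q).astype(np.int32)],True,(0,255,0),1)
cv2.imwrite("pics/w4.png",o[:,:,::-1])
E
```

```text
[-0.87271675  0.4133068   1.62675253  0.00781488  1.1052677  -1.09762071] [ 0.42908977 -0.33550382  0.2370942 ] [ 0.62466345  0.78088406  0.00378949 -0.0011378 ]Traceback (most recent call last):
  File "<stdin>", line 4, in <module>
TypeError: 'NoneType' object is not subscriptable
```

```bash
python3 - <<'E'
from h import *
w=manip.snapshot("wrist"); np.savez("w4.npz",**w)
b=pick(w,"lid",[.4285,-.3345,.03])
o=w["img"].copy(); p=np.array([.43,-.3345,.223])
if b:
    print(b[0],b[2],b[1].sum()); p,e=fit([(w,b[1])],LID,[.4285,-.3345,.22]);print(p,e)
    c,_=cv2.findContours(b[1].astype(np.uint8),0,2); cv2.drawContours(o,c,-1,(255,0,0),1)
r,t=pose(p)
for z,a,bb in((.074,.009,.035),(.044,.044,.094)):
    q=proj(w,r.apply(np.array([[a,bb,z],[-a,bb,z],[-a,-bb,z],[a,-bb,z]]))+t); print(q.round(1).tolist()); cv2.polylines(o,[np.round(q).astype(np.int32)],True,(0,255,0),1)
cv2.imwrite("pics/w4.png",o[:,:,::-1])
E
```

```text
8.067384836455858 0.96 25438
[ 0.42986003 -0.33420627  0.22229352] 0.024630743877077522
[[337.3, 174.7], [312.1, 174.7], [312.7, 268.1], [336.5, 268.1]]
[[383.5, 90.8], [265.5, 90.8], [273.0, 322.5], [375.7, 322.4]]
```

View pics/w4.png

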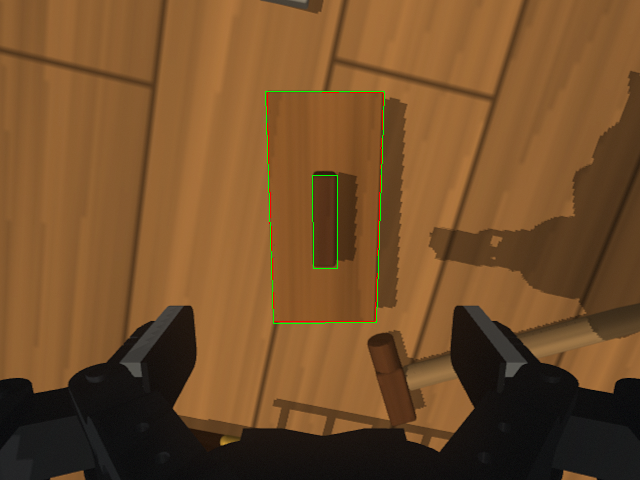

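The lid and its bar match the model: bar at (325,220), lid outline (266–384, 91–322). The mallet head at (390,375) is clear of the fingers.

```bash
python3 - <<'E'
from h import *
plan([((.4299,-.3342,.16),down(.2223)),((.4299,-.3342,.049),None)],vmax=.04)
E
```

```text
t 10.67 from [ 0.427  -0.3313  0.2367]
-0.0043, 0.0022, 0.0767, -0.0001, -0.0008, 0, 1,
-0.0038, 0.0022, 0.0767, -0.0001, -0.0008, 0, 1,
-- [ 0.4299 -0.3342  0.16  ]
-0, -0.0001, 0.074, 0, 0, 0, 1,
-0, -0, 0.074, 0, 0, 0, 1,
-0, -0.0001, 0.074, 0, 0, 0, 1,
-- [ 0.4299 -0.3342  0.049 ]
5 rows
```

Emit:
servo_tool:
  commands: [-0.004,0.0022,0.076,-0.0001,-0.0008,0,1,-0.004,0.0022,0.076,-0.0001,-0.0008,0,1,0,0,0.06,0,0,0,1,0,0,0.06,0,0,0,1,0,0,0,0,0,0,1,0,0,0,0,0,0,1,0,0,0,0,0,0,1]

```text
t: 11.25
tcp_pos: [0.4302, -0.3368, 0.1033]
tool_rot: [0.625, 0.781, -0.002, 0.002]
force: [0.6, -0.2, 1.0]
finger_gap: 0.998
gripper_force: 0.0
```

```bash
python3 - <<'E'
from h import *
plan([((.4299,-.3342,.049),down(.2223))],vmax=.02)
E
```

```text
t 11.25 from [ 0.4302 -0.3368  0.1033]
0.0019, 0.0002, 0.0362, -0, 0.0003, -0, 1,
0.0019, 0.0002, 0.0362, -0, 0.0003, -0, 1,
0.0018, 0.0002, 0.0362, -0, 0.0003, -0, 1,
-- [ 0.4299 -0.3342  0.049 ]
3 rows
```

Emit:
servo_tool:
  commands: [0.002,0,0.036,0,0.0003,0,1,0.002,0,0.036,0,0.0003,0,1,0.001,0,0.03,0,0.0003,0,1,0,0,0.007,0,0,0,1,0,0,0,0,0,0,1,0,0,0,0,0,0,-1,0,0,0,0,0,0,-1,0,0,0,0,0,0,-1,0,0,0,0,0,0,-1,0,0,0,0,0,0,-1,0,0,0,0,0,0,-1]
  force: 80

```text
t: 12.17
tcp_pos: [0.429, -0.3352, 0.0485]
tool_rot: [0.625, 0.781, -0.001, -0.0]
force: [-0.7, -0.5, 1.9]
finger_gap: 0.194
gripper_force: 78.9
```

Emit:
servo_tool:
  commands: [0,0,0,0,0,0,-1,0,0,0,0,0,0,-1]

```text
t: 12.33
tcp_pos: [0.429, -0.3353, 0.0485]
tool_rot: [0.625, 0.781, -0.001, -0.0]
force: [-0.7, 0.5, 5.7]
finger_gap: 0.199
gripper_force: 79.3
```

```bash
python3 - <<'E'
from h import *
S=manip.sense();m=R.from_quat(S["tool_rot"]).as_matrix();print(S["tcp_pos"],m.round(4).tolist(),S["force"],"az",np.arctan2(m[1,1],m[0,1]))
print(R.from_euler('z',-.2223).apply(S["tcp_pos"]-np.array([.4299,-.3342,0])))
plan([((.43,-.334,.12),None),((.43,-.20,.28),None),((.44,-.06,.28),down(-.0178))],vmax=.036,claw=-1)
E
```

```text
[ 0.42902035 -0.33525891  0.0484587 ] [[-0.2187, 0.9758, -0.0014], [0.9758, 0.2187, -0.0009], [-0.0006, -0.0015, -1.0]] [-0.65867184  0.46297849  5.6857981 ] az 0.2204848925195374
[-0.00109147 -0.00083891  0.0484587 ]
t 12.33 from [ 0.429  -0.3353  0.0485]
0.001, 0.0011, -0.0715, 0, 0, 0, -1,
0.0009, 0.0011, -0.0716, 0, 0, 0, -1,
-- [ 0.43  -0.334  0.12 ]
0.0436, 0.0097, -0.0534, 0, 0, 0, -1,
0.0436, 0.0097, -0.0534, 0, 0, 0, -1,
0.0435, 0.0097, -0.0534, 0, 0, 0, -1,
0.0436, 0.0097, -0.0533, 0, 0, 0, -1,
0.0435, 0.0097, -0.0534, 0, 0, 0, -1,
0.0436, 0.0097, -0.0533, 0, 0, 0, -1,
-- [ 0.43 -0.2   0.28]
0.0672, 0.0202, -0.0001, -0.0001, 0, 0.0095, -1,
0.0683, 0.0161, -0.0001, -0.0001, 0, 0.0095, -1,
0.0691, 0.012, -0, -0.0001, 0, 0.0095, -1,
0.0698, 0.0079, -0, -0.0001, 0, 0.0095, -1,
-- [ 0.44 -0.06  0.28]
12 rows
```

Emit:
servo_tool:
  commands: [0.001,0.001,-0.04,0,0,0,-1,0.001,0.001,-0.07,0,0,0,-1,0.0436,0.0097,-0.06,0,0,0,-1,0.0436,0.0097,-0.06,0,0,0,-1,0.0436,0.0097,-0.06,0,0,0,-1,0.0436,0.0097,-0.055,0,0,0,-1,0.0436,0.0097,-0.0534,0,0,0,-1,0.0436,0.0097,-0.0534,0,0,0,-1,0.067,0.02,0,0,0,0.0095,-1,0.068,0.016,0,0,0,0.0095,-1,0.069,0.012,0,0,0,0.0095,-1,0.07,0.008,0,0,0,0.0095,-1]

```text
t: 13.33
tcp_pos: [0.4386, -0.0582, 0.2732]
tool_rot: [0.715, 0.699, -0.001, -0.001]
force: [0.3, -0.6, -3.4]
finger_gap: 0.203
gripper_force: 78.7
```

```bash
python3 - <<'E'
from h import *
print(manip.sense()["q"],manip.sense()["force"])
plan([tgt([0,-.0008,.16])],vmax=.01,claw=-1)
E
```

```text
[-3.84864488e-01  2.23649557e-01  1.81209930e+00 -8.91762548e-04
  1.10915348e+00 -3.62555649e-01] [ 0.25540688 -0.58686295 -3.44656927]
t 13.33 from [ 0.4386 -0.0582  0.2732]
0.0119, 0.008, 0.0129, -0.0084, 0, -0.0001, -1,
0.0119, 0.0073, 0.0133, -0.0084, 0, -0.0001, -1,
0.0119, 0.0066, 0.0137, -0.0084, 0, -0.0001, -1,
0.0118, 0.0058, 0.014, -0.0084, 0, -0.0001, -1,
0.0118, 0.0051, 0.0143, -0.0084, 0, -0.0001, -1,
0.0119, 0.0043, 0.0145, -0.0084, 0, -0.0001, -1,
0.0118, 0.0036, 0.0148, -0.0084, 0, -0.0001, -1,
0.0118, 0.0028, 0.0149, -0.0084, 0, -0.0001, -1,
0.0119, 0.002, 0.0151, -0.0084, 0, -0.0001, -1,
0.0118, 0.0012, 0.0151, -0.0084, 0, -0.0001, -1,
-- [4.795e-01 3.000e-04 2.086e-01]
10 rows
```

Emit:
servo_tool:
  commands: [0.0119,0.008,0.013,-0.0084,0,-0.0001,-1,0.0119,0.0073,0.0133,-0.0084,0,-0.0001,-1,0.0119,0.0066,0.0137,-0.0084,0,-0.0001,-1,0.0119,0.0058,0.014,-0.0084,0,-0.0001,-1,0.0118,0.005,0.0143,-0.0084,0,-0.0001,-1,0.0118,0.0043,0.0145,-0.0084,0,-0.0001,-1,0.0118,0.0036,0.0148,-0.0084,0,-0.0001,-1,0.0118,0.0028,0.015,-0.0084,0,-0.0001,-1,0.0118,0.002,0.015,-0.0084,0,-0.0001,-1,0.0118,0.0012,0.015,-0.0084,0,-0.0001,-1]

```text
t: 14.17
tcp_pos: [0.4779, -0.001, 0.2096]
tool_rot: [0.688, 0.681, 0.178, 0.178]
force: [0.3, 1.4, -2.4]
finger_gap: 0.193
gripper_force: 78.9
```

```bash
python3 - <<'E'
from h import *
print(manip.sense()["q"]); intray()
plan([tgt([0,-.0008,.11])],vmax=.006,claw=-1)
E
```

```text
[-0.34068995  0.25958013  2.18755453  0.66757459  0.26308498 -0.94144617]
t 14.17 tcp in tray mm [ -0.9  -2.1 161.7] rot err deg(tool) [ 0.77  0.37 -0.37] F tray [-1.   1.4 -2.2] gap 0.193 grip 78.9
t 14.17 from [ 0.4779 -0.001   0.2096]
0.0002, 0.0004, 0.0115, -0.0002, -0.0001, 0.0001, -1,
0.0002, 0.0003, 0.0115, -0.0002, -0.0001, 0.0001, -1,
0.0002, 0.0003, 0.0115, -0.0002, -0.0001, 0.0001, -1,
0.0002, 0.0003, 0.0115, -0.0002, -0.0001, 0.0001, -1,
0.0003, 0.0003, 0.0115, -0.0002, -0.0001, 0.0001, -1,
0.0003, 0.0003, 0.0115, -0.0002, -0.0001, 0.0001, -1,
0.0003, 0.0003, 0.0115, -0.0002, -0.0001, 0.0001, -1,
0.0002, 0.0002, 0.0114, -0.0002, -0.0001, 0.0001, -1,
0.0003, 0.0003, 0.0115, -0.0002, -0.0001, 0.0001, -1,
-- [ 5.045e-01 -1.000e-04  1.653e-01]
9 rows
```

Emit:
servo_tool:
  commands: [0.0003,0.0003,0.012,-0.0002,-0.0001,0.0001,-1,0.0003,0.0003,0.012,-0.0002,-0.0001,0.0001,-1,0.0003,0.0003,0.012,-0.0002,-0.0001,0.0001,-1,0.0003,0.0003,0.012,-0.0002,-0.0001,0.0001,-1,0.0003,0.0003,0.012,-0.0002,-0.0001,0.0001,-1,0.0003,0.0003,0.012,-0.0002,-0.0001,0.0001,-1,0.0003,0.0003,0.012,-0.0002,-0.0001,0.0001,-1,0.0003,0.0003,0.012,-0.0002,-0.0001,0.0001,-1,0.0003,0.0003,0.012,-0.0002,-0.0001,0.0001,-1,0,0,0.012,0,0,0,-1,0,0,0,0,0,0,-1,0,0,0,0,0,0,-1]

```text
t: 15.17
tcp_pos: [0.5102, -0.0007, 0.1589]
tool_rot: [0.689, 0.677, 0.181, 0.184]
force: [0.6, 0.5, -2.6]
finger_gap: 0.195
gripper_force: 78.8
```

```bash
python3 - <<'E'
from h import *
print(manip.sense()["q"]); intray()
plan([tgt([0,-.0008,.085])],vmax=.004,claw=-1)
E
```

```text
[-0.30645918  0.42214025  2.17831588  1.31664741  0.14774989 -1.56621197]
t 15.17 tcp in tray mm [  1.8  -1.3 101.6] rot err deg(tool) [ 0.09  0.03 -0.02] F tray [-0.8  0.5 -2.6] gap 0.195 grip 78.8
t 15.17 from [ 0.5102 -0.0007  0.1589]
0.0002, -0.0007, 0.0066, -0.0001, -0, 0, -1,
0.0002, -0.0007, 0.0067, -0.0001, -0, 0, -1,
0.0002, -0.0007, 0.0066, -0.0001, -0, 0, -1,
0.0001, -0.0007, 0.0067, -0.0001, -0, 0, -1,
0.0002, -0.0007, 0.0066, -0.0001, -0, 0, -1,
-- [ 5.170e-01 -3.000e-04  1.436e-01]
5 rows
```

Emit:
servo_tool:
  commands: [0.0002,-0.0007,0.0066,-0.0001,0,0,-1,0.0002,-0.0007,0.0066,-0.0001,0,0,-1,0.0002,-0.0007,0.0066,0,0,0,-1,0.0002,-0.0007,0.0066,0,0,0,-1,0.0002,-0.0007,0.0066,0,0,0,-1,0,0,0,0,0,0,-1,0,0,0,0,0,0,-1,0,0,0,0,0,0,-1]

```text
t: 15.83
tcp_pos: [0.5173, -0.0005, 0.1446]
tool_rot: [0.689, 0.677, 0.182, 0.185]
force: [-0.1, 0.4, -3.5]
finger_gap: 0.189
gripper_force: 78.9
```

```bash
python3 - <<'E'
from h import *
intray()
t=manip.snapshot("top"); r,o=trayT(TR)
# where is the lid: reproject lid model at believed pose, compare with silhouette
b=pick(t,"lid",o+[0,0,.06]); 
if b:
    S=manip.sense(); tr=R.from_quat(S["tool_rot"]); 
    L=tr*R.from_matrix(TOOLR).inv()
    base=S["tcp_pos"]+L.apply([0,.0008,-.0485])
    def ren(v):
        im=np.zeros((480,640),np.uint8); rr=R.from_rotvec([0,0,v[2]])
        for q in LID:
            h=cv2.convexHull(proj(t,base+L.apply(rr.apply(q)+[v[0],v[1],0])).astype(np.float32)); m=np.zeros_like(im); cv2.fillConvexPoly(m,np.round(h*64).astype(np.int32),255,cv2.LINE_AA,6); im=np.maximum(im,m)
        return im/255.
    print(b[0],b[2],b[1].sum()); f=lambda v:np.abs(ren(v)-b[1]).sum()
    s=minimize(f,[0,0,0],method='Nelder-Mead',options=dict(initial_simplex=np.array([[0,0,0],[.005,0,0],[0,.005,0],[0,0,.03]]))); print(s.x,f([0,0,0]),s.fun)
E
```

```text
t 15.83 tcp in tray mm [ 0.8 -0.9 85.7] rot err deg(tool) [-0.08 -0.   -0.04] F tray [-1.8  0.4 -3. ] gap 0.189 grip 78.9
10.296376353157001 0.87 2424
[ 6.73247774e-05 -6.29442750e-04 -9.20136757e-03] 628.1725490196078 621.3372549019608
```

Emit:
servo_tool:
  commands: [0,-0.0008,0.007,0.0001,0,0,-1,0,-0.0008,0.007,0.0001,0,0,-1,0,0,0.007,0,0,0,-1,0,0,0.007,0,0,0,-1,0,0,0.007,0,0,0,-1,0,0,0.007,0,0,0,-1,0,0,0,0,0,0,-1,0,0,0,0,0,0,-1,0,0,0,0,0,0,-1]

```text
t: 16.68
tcp_pos: [0.5273, -0.0007, 0.126]
tool_rot: [0.689, 0.677, 0.181, 0.185]
force: [-0.1, 0.4, -2.5]
finger_gap: 0.194
gripper_force: 78.9
```

```bash
python3 - <<'E'
from h import *
intray();print(manip.sense()["q"])
E
```

```text
t 16.68 tcp in tray mm [ 0.1 -1.  64.6] rot err deg(tool) [-0.01 -0.01 -0.04] F tray [-1.4  0.4 -2.1] gap 0.194 grip 78.9
[-0.29210644  0.51910738  2.16525774  1.92328059  0.14475959 -2.16634221]
```

Emit:
servo_tool:
  commands: [0,0,0.004,0,0,0,-1,0,0,0.004,0,0,0,-1,0,0,0.004,0,0,0,-1,0,0,0.002,0,0,0,-1,0,0,0,0,0,0,-1]

```text
t: 17.1
tcp_pos: [0.5309, -0.0008, 0.1196]
tool_rot: [0.689, 0.677, 0.181, 0.185]
force: [0.4, 0.7, -2.8]
finger_gap: 0.194
gripper_force: 78.9
```

```bash
python3 - <<'E'
from h import *
intray()
E
```

```text
t 17.1 tcp in tray mm [ 0.  -1.  57.2] rot err deg(tool) [ 0.    0.   -0.02] F tray [-1.   0.7 -2.6] gap 0.194 grip 78.9
```

Emit:
servo_tool:
  commands: [0,0,0.004,0,0,0,-1,0,0,0.004,0,0,0,-1,0,0,0.004,0,0,0,-1,0,0,0.003,0,0,0,-1,0,0,0.002,0,0,0,-1,0,0,0,0,0,0,-1]

```text
t: 17.6
tcp_pos: [0.5351, -0.0008, 0.1122]
tool_rot: [0.689, 0.677, 0.181, 0.185]
force: [0.5, -0.1, -2.1]
finger_gap: 0.195
gripper_force: 78.9
```

```bash
python3 - <<'E'
from h import *
intray()
E
```

```text
t 17.6 tcp in tray mm [ 0.  -1.  48.8] rot err deg(tool) [ 0.   -0.   -0.02] F tray [-0.6 -0.1 -2.1] gap 0.195 grip 78.9
```

Nearly seated and still free. I'll press the last bit.

Emit:
servo_tool:
  commands: [0,0,0.002,0,0,0,-1,0,0,0.002,0,0,0,-1,0,0,0,0,0,0,-1,0,0,0,0,0,0,-1]

```text
t: 17.93
tcp_pos: [0.5352, -0.0008, 0.1121]
tool_rot: [0.689, 0.677, 0.182, 0.185]
force: [-7.9, -0.1, 14.1]
finger_gap: 0.195
gripper_force: 81.6
```

```bash
python3 - <<'E'
from h import *
intray()
E
```

```text
t 17.93 tcp in tray mm [-0.  -0.9 48.6] rot err deg(tool) [-0.08 -0.04 -0.02] F tray [ 0.2 -0.3 16.1] gap 0.195 grip 81.6
```

Emit:
servo_tool:
  commands: [0,0,-0.003,0,0,0,-1,0,0,0,0,0,0,0,0,0,0,0,0,0,1,0,0,0,0,0,0,1,0,0,0,0,0,0,1,0,0,-0.03,0,0,0,1,0,0,-0.05,0,0,0,1,0,0,-0.06,0,0,0,1,0,0,-0.06,0,0,0,1,0,0,-0.06,0,0,0,1,0,0,-0.05,0,0,0,1,0,0,0,0,0,0,1]

```text
t: 18.93
tcp_pos: [0.4957, 0.0035, 0.1887]
tool_rot: [0.686, 0.678, 0.19, 0.184]
force: [-0.6, 0.9, 1.1]
finger_gap: 1.001
gripper_force: 0.0
```

```bash
python3 - <<'E'
from h import *
intray(); r,o=trayT(TR)
w=manip.snapshot("wrist"); s=manip.snapshot("scene")
np.savez("w5.npz",**w); np.savez("s5.npz",**s)
im=w["img"].copy()
for z,a,b in((0,.044,.094),(.044,.044,.094),(.074,.009,.035)):
    q=proj(w,r.apply(np.array([[a,b,z],[-a,b,z],[-a,-b,z],[a,-b,z]]))+o); cv2.polylines(im,[np.round(q*16).astype(np.int32)],True,(0,255,0),1,cv2.LINE_AA,4)
def arm(th): return r.apply(np.array([[.066-l*np.cos(th),.08,.052+l*np.sin(th)] for l in (0,.116,.161)]))+o
si=s["img"].copy()
for th in (1.8,2.0,2.2): cv2.polylines(si,[np.round(proj(s,arm(th))*16).astype(np.int32)],False,(0,255,0),1,cv2.LINE_AA,4)
c=cv2.resize(si[160:310,260:400],None,fx=3.2,fy=3.2,interpolation=cv2.INTER_CUBIC)
cv2.imwrite("pics/w5.png",np.hstack([cv2.resize(im[0:480,100:620],None,fx=.66,fy=1)[:,:343],c])[:,:,::-1])
for th in (1.8,2,2.2): print(th,arm(th).round(3).tolist())
E
```

```text
t 18.93 tcp in tray mm [  4.1   2.7 134.7] rot err deg(tool) [-0.64  0.83 -0.19] F tray [-0.   0.9  1.2] gap 1.001 grip 0.0
1.8 [[0.592, 0.079, 0.148], [0.558, 0.08, 0.259], [0.545, 0.08, 0.302]]
2 [[0.592, 0.079, 0.148], [0.581, 0.079, 0.264], [0.577, 0.079, 0.308]]
2.2 [[0.592, 0.079, 0.148], [0.604, 0.079, 0.263], [0.609, 0.079, 0.308]]
```

View pics/w5.png

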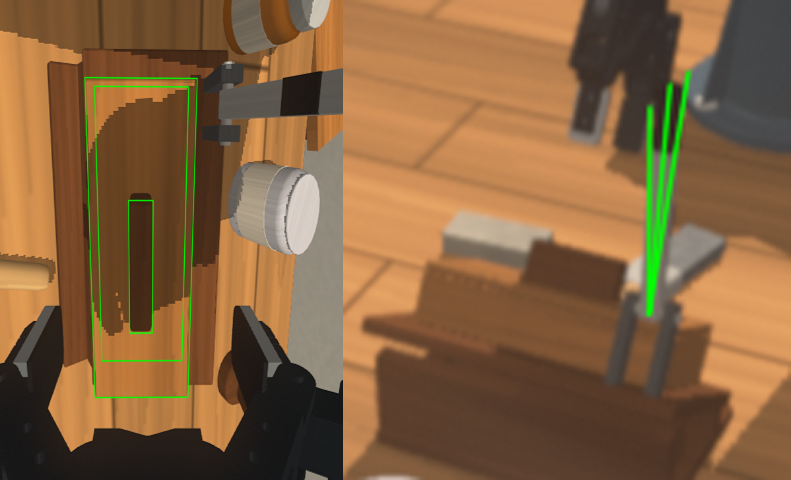

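The left half shows the lid outline matching its seated model. In the right half the θ=2.0 line runs up the clamp to the handle end at about (668,85), so the arm stands at about 2 rad.

```bash
python3 - <<'E'
from h import *
plan([((.48,.01,.26),down(0)),((.52,.03,.37),None),((.665,.079,.37),None),((.665,.079,.27),None)],vmax=.032,claw=-1)
E
```

```text
t 19.03 from [0.4967 0.0032 0.1875]
0.003, 0.009, -0.0283, 0.017, -0.0003, -0.0004, -1,
0.0029, 0.0059, -0.0292, 0.017, -0.0003, -0.0004, -1,
0.0028, 0.0028, -0.0296, 0.017, -0.0003, -0.0004, -1,
0.0028, -0.0004, -0.0298, 0.017, -0.0003, -0.0004, -1,
0.0028, -0.0036, -0.0295, 0.017, -0.0003, -0.0004, -1,
-- [0.48 0.01 0.26]
0.01, 0.02, -0.055, 0, 0, 0, -1,
0.01, 0.02, -0.055, 0, 0, 0, -1,
0.0099, 0.0201, -0.055, 0, 0, 0, -1,
0.01, 0.02, -0.055, 0, 0, 0, -1,
-- [0.52 0.03 0.37]
0.0196, 0.058, 0, 0, 0, 0, -1,
0.0196, 0.058, 0, 0, 0, 0, -1,
0.0196, 0.058, 0, 0, 0, 0, -1,
0.0196, 0.058, 0, 0, 0, 0, -1,
0.0196, 0.058, 0.0001, 0, 0, 0, -1,
-- [0.665 0.079 0.37 ]
0, -0, 0.05, 0, 0, 0, -1,
0, -0, 0.05, 0, 0, 0, -1,
0, -0, 0.05, 0, 0, 0, -1,
0, -0, 0.05, 0, 0, 0, -1,
-- [0.665 0.079 0.27 ]
18 rows
```

Emit:
servo_tool:
  commands: [0,0,-0.05,0,0,0,-1,0.003,0.006,-0.029,0.017,0,0,-1,0.003,0.003,-0.029,0.017,0,0,-1,0.003,0,-0.029,0.017,0,0,-1,0.003,0,-0.03,0.017,0,0,-1,0.003,-0.004,-0.03,0.017,0,0,-1,0,0,-0.05,0,0,0,-1,0,0,-0.05,0,0,0,-1,0,0,0,0,0,0,-1]

```text
t: 19.78
tcp_pos: [0.466, 0.0165, 0.3079]
tool_rot: [0.699, 0.71, 0.078, 0.043]
force: [1.1, -0.1, 0.3]
finger_gap: -0.003
gripper_force: 0.0
```

```bash
python3 - <<'E'
from h import *
print(manip.sense()["q"])
plan([((.52,.03,.375),down(0)),((.665,.079,.375),None)],vmax=.032,claw=-1)
E
```

```text
[-0.26705762  0.14206745  1.82478471  0.10998756  1.02623358 -0.33343115]
t 19.78 from [0.466  0.0165 0.3079]
0.0104, 0.0432, -0.0375, 0.0091, -0.0026, 0.0009, -1,
0.01, 0.0409, -0.04, 0.0091, -0.0026, 0.0009, -1,
0.0096, 0.0386, -0.0425, 0.0091, -0.0026, 0.0009, -1,
-- [0.52  0.03  0.375]
0.0196, 0.058, -0, 0, 0, 0, -1,
0.0196, 0.058, -0, 0, 0, 0, -1,
0.0197, 0.058, -0.0001, 0, 0, 0, -1,
0.0196, 0.058, -0, 0, 0, 0, -1,
0.0197, 0.0579, -0.0001, 0, 0, 0, -1,
-- [0.665 0.079 0.375]
8 rows
```

Emit:
servo_tool:
  commands: [0.0,0.0,-0.07,0.0091,-0.0026,0.0009,-1,0.01,0.04,-0.05,0.0091,-0.0026,0.0009,-1,0.01,0.04,-0.01,0.0091,-0.0026,0.0009,-1,0.01,0.03,0,0,0,0,-1,0.02,0.058,0,0,0,0,-1,0.02,0.058,0,0,0,0,-1,0.02,0.058,0,0,0,0,-1,0.02,0.058,0,0,0,0,-1,0.02,0.058,0,0,0,0,-1,0,0,0,0,0,0,-1,0,0,0,0,0,0,-1]

```text
t: 20.7
tcp_pos: [0.6549, 0.0794, 0.3669]
tool_rot: [0.707, 0.707, -0.004, -0.006]
force: [0.2, 0.2, -0.8]
finger_gap: 0.004
gripper_force: 0.0
```

```bash
python3 - <<'E'
from h import *
print(manip.sense()["q"],manip.sense()["force"])
plan([((.665,.079,.37),down(0)),((.665,.079,.27),None)],vmax=.03,claw=-1)
E
```

```text
[-0.04921945  0.47494857  1.14590905  0.00188982  1.53479264 -0.04951687] [ 0.24155814  0.1599406  -0.83325546]
t 20.7 from [0.6549 0.0794 0.3669]
-0.0009, 0.0201, -0.0065, -0.0022, -0.0004, 0, -1,
-- [0.665 0.079 0.37 ]
0, -0, 0.05, 0, 0, 0, -1,
0, -0, 0.05, 0, 0, 0, -1,
0, -0, 0.05, 0, 0, 0, -1,
0, -0, 0.05, 0, 0, 0, -1,
-- [0.665 0.079 0.27 ]
5 rows
```

Emit:
servo_tool:
  commands: [-0.001,0.02,-0.006,-0.0022,-0.0004,0,-1,0,0,0.05,0,0,0,-1,0,0,0.05,0,0,0,-1,0,0,0.05,0,0,0,-1,0,0,0.05,0,0,0,-1,0,0,0,0,0,0,-1,0,0,0,0,0,0,-1]

```text
t: 21.28
tcp_pos: [0.6636, 0.0772, 0.2726]
tool_rot: [0.708, 0.706, -0.0, 0.001]
force: [0.5, 0.4, 0.4]
finger_gap: -0.005
gripper_force: 0.0
```

```bash
cat > arc.py <<'E'
from h import *
import sys
H=np.array([.592,.148]); a0,a1,n=map(float,sys.argv[1:4]); s=.135
S=manip.sense(); p=np.array(S["tcp_pos"])[[0,2]]; print(S["t"],S["tcp_pos"],S["force"])
for th in np.linspace(a0,a1,int(n)):
    f=np.radians(210)-th; d=np.array([np.cos(f),np.sin(f)]); m=np.array([np.sin(f),-np.cos(f)])
    c=.0145*np.clip(m[0]/.3,-1,1)
    P=H+s*d+.006*m+[c,0]
    e=((P-p)/.5).round(4); p=p+e*.5
    print(f"0, {e[0]:g}, {-e[1]:g}, 0, 0, 0, -1,   th {th:.2f} P {p.round(3)}")
E
python3 arc.py 2.0 1.0 12
```

```text
21.2833 [0.66357886 0.07716684 0.2726139 ] [0.50745712 0.37098287 0.3929522 ]
0, -0.1277, -0.0207, 0, 0, 0, -1,   th 2.00 P [0.6   0.283]
0, -0.0244, 0.0023, 0, 0, 0, -1,   th 1.91 P [0.588 0.282]
0, -0.0241, 0.0046, 0, 0, 0, -1,   th 1.82 P [0.575 0.28 ]
0, -0.0237, 0.0067, 0, 0, 0, -1,   th 1.73 P [0.564 0.276]
0, -0.0229, 0.0089, 0, 0, 0, -1,   th 1.64 P [0.552 0.272]
0, -0.022, 0.0108, 0, 0, 0, -1,   th 1.55 P [0.541 0.266]
0, -0.0209, 0.0129, 0, 0, 0, -1,   th 1.45 P [0.531 0.26 ]
0, -0.0197, 0.0147, 0, 0, 0, -1,   th 1.36 P [0.521 0.253]
0, -0.0183, 0.0164, 0, 0, 0, -1,   th 1.27 P [0.512 0.244]
0, -0.0167, 0.018, 0, 0, 0, -1,   th 1.18 P [0.503 0.235]
0, -0.015, 0.0194, 0, 0, 0, -1,   th 1.09 P [0.496 0.226]
0, -0.0132, 0.0207, 0, 0, 0, -1,   th 1.00 P [0.489 0.215]
```

Emit:
servo_tool:
  commands: [0.004,-0.05,-0.01,0,0,0,-1,0,-0.04,-0.01,0,0,0,-1,0,-0.03,0,0,0,0,-1,0,-0.02,0.002,0,0,0,-1,0,-0.02,0.003,0,0,0,-1,0,-0.02,0.004,0,0,0,-1,0,-0.02,0.005,0,0,0,-1,0,-0.02,0.007,0,0,0,-1]

```text
t: 21.95
tcp_pos: [0.5573, 0.0796, 0.2766]
tool_rot: [0.708, 0.706, 0.004, 0.006]
force: [1.4, 1.5, 1.9]
finger_gap: -0.001
gripper_force: 1.0
```

```bash
python3 arc.py 1.55 0.6 12; python3 -c "
from h import *
s=manip.snapshot('scene');np.savez('s6.npz',**s)
b=manip.look_for(s,'clamp');print([(x['conf'],x['box']) for x in b])"
```

```text
21.95 [0.55725105 0.07960386 0.27655598] [1.35077077 1.48317104 1.86080619]
0, -0.0311, 0.0199, 0, 0, 0, -1,   th 1.55 P [0.542 0.267]
0, -0.0199, 0.0121, 0, 0, 0, -1,   th 1.46 P [0.532 0.261]
0, -0.0189, 0.0137, 0, 0, 0, -1,   th 1.38 P [0.522 0.254]
0, -0.0176, 0.0153, 0, 0, 0, -1,   th 1.29 P [0.514 0.246]
0, -0.0162, 0.0168, 0, 0, 0, -1,   th 1.20 P [0.505 0.238]
0, -0.0147, 0.0181, 0, 0, 0, -1,   th 1.12 P [0.498 0.229]
0, -0.0131, 0.0193, 0, 0, 0, -1,   th 1.03 P [0.492 0.219]
0, -0.0114, 0.0204, 0, 0, 0, -1,   th 0.95 P [0.486 0.209]
0, -0.0096, 0.0213, 0, 0, 0, -1,   th 0.86 P [0.481 0.198]
0, -0.0129, 0.022, 0, 0, 0, -1,   th 0.77 P [0.475 0.187]
0, -0.0139, 0.0226, 0, 0, 0, -1,   th 0.69 P [0.468 0.176]
0, -0.0121, 0.023, 0, 0, 0, -1,   th 0.60 P [0.462 0.164]
[(0.62, [354.5, 198.0, 18.6, 60.2])]
```

Emit:
servo_tool:
  commands: [0,-0.031,0.02,0,0,0,-1,0,-0.02,0.012,0,0,0,-1,0,-0.019,0.014,0,0,0,-1,0,-0.0175,0.015,0,0,0,-1,0,-0.016,0.017,0,0,0,-1,0,-0.015,0.018,0,0,0,-1,0,-0.013,0.019,0,0,0,-1,0,-0.0115,0.02,0,0,0,-1,0,-0.01,0.021,0,0,0,-1,0,0,0,0,0,0,-1]

```text
t: 22.88
tcp_pos: [0.4784, 0.0797, 0.1941]
tool_rot: [0.708, 0.706, 0.001, 0.002]
force: [-0.3, 1.2, -0.3]
finger_gap: -0.001
gripper_force: 0.0
```

```bash
python3 arc.py 0.8 0.1 12; python3 - <<'E'
from h import *
s=manip.snapshot('scene'); r,o=trayT(TR)
for d in manip.look_for(s,'clamp')[:2]: print(d)
for th in (.6,.8,.9,1.0,1.2): print(th,proj(s,r.apply(np.array([[.066-l*np.cos(th),.08,.052+l*np.sin(th)] for l in (0,.161)]))+o).round(0).tolist())
c=s["img"][160:340,240:420]; cv2.imwrite("pics/s7.png",cv2.resize(c,None,fx=3.2,fy=3.2,interpolation=cv2.INTER_CUBIC)[:,:,::-1])
E
```

```text
22.8833 [0.4784015  0.07965404 0.1941478 ] [-0.30101223  1.20042449 -0.31386241]
0, -0.0029, 0.0071, 0, 0, 0, -1,   th 0.80 P [0.477 0.191]
0, -0.0109, 0.0165, 0, 0, 0, -1,   th 0.74 P [0.472 0.182]
0, -0.0099, 0.0167, 0, 0, 0, -1,   th 0.67 P [0.467 0.174]
0, -0.0088, 0.017, 0, 0, 0, -1,   th 0.61 P [0.462 0.165]
0, -0.0079, 0.0171, 0, 0, 0, -1,   th 0.55 P [0.458 0.157]
0, -0.0067, 0.0172, 0, 0, 0, -1,   th 0.48 P [0.455 0.148]
0, -0.0056, 0.0172, 0, 0, 0, -1,   th 0.42 P [0.452 0.14 ]
0, -0.0045, 0.0171, 0, 0, 0, -1,   th 0.35 P [0.45  0.131]
0, -0.0034, 0.017, 0, 0, 0, -1,   th 0.29 P [0.448 0.123]
0, -0.0022, 0.0168, 0, 0, 0, -1,   th 0.23 P [0.447 0.114]
0, 0.0041, 0.0165, 0, 0, 0, -1,   th 0.16 P [0.449 0.106]
0, 0.0058, 0.0161, 0, 0, 0, -1,   th 0.10 P [0.452 0.098]
{'box': [353.4, 204.6, 35.9, 52.8], 'conf': 0.95}
0.6 [[355.0, 258.0], [382.0, 217.0]]
0.8 [[355.0, 258.0], [382.0, 206.0]]
0.9 [[355.0, 258.0], [382.0, 201.0]]
1.0 [[355.0, 258.0], [381.0, 197.0]]
1.2 [[355.0, 258.0], [379.0, 189.0]]
```

Emit:
servo_tool:
  commands: [0,-0.003,0.007,0,0,0,-1,0,-0.011,0.0165,0,0,0,-1,0,-0.01,0.017,0,0,0,-1,0,-0.009,0.017,0,0,0,-1,0,-0.008,0.017,0,0,0,-1,0,-0.0067,0.017,0,0,0,-1,0,-0.0056,0.017,0,0,0,-1,0,-0.0045,0.017,0,0,0,-1,0,-0.0034,0.017,0,0,0,-1,0,-0.002,0.017,0,0,0,-1,0,0.002,0.016,0,0,0,-1,0,0,0,0,0,0,-1]

```text
t: 23.98
tcp_pos: [0.4485, 0.0794, 0.1052]
tool_rot: [0.708, 0.706, 0.0, 0.002]
force: [-0.8, 0.6, 0.3]
finger_gap: 0.002
gripper_force: 0.0
```

```bash
cat > ck.py <<'E'
from h import *
s=manip.snapshot('scene'); r,o=trayT(TR); S=manip.sense(); print(S["t"],S["tcp_pos"],S["force"])
for d in manip.look_for(s,'clamp')[:2]: print(d)
def bx(th):
    q=np.concatenate([np.array([[.066-l*np.cos(th)-h*np.sin(th),.08+b,.052+l*np.sin(th)-h*np.cos(th)] for b in (-.008,.008) for h in (-.006,.006)]) for l in (.161,)])
    return q
for th in (0,.1,.2,.3,.4,.6,.8): q=proj(s,r.apply(bx(th))+o); print(th,"top",q[:,1].min().round(1),"right",q[:,0].max().round(1),"bot",q[:,1].max().round(1))
c=s["img"][180:320,260:420]; cv2.imwrite("pics/s7.png",cv2.resize(c,None,fx=4,fy=4,interpolation=cv2.INTER_CUBIC)[:,:,::-1])
E
python3 ck.py; python3 arc.py .16 -.05 5
```

```text
24.0333 [0.44825958 0.07941046 0.10562336] [0.35222287 0.09426799 0.31219583]
{'box': [354.4, 243.8, 29.7, 12.0], 'conf': 0.5}
0 top 252.2 right 380.1 bot 258.9
0.1 top 245.6 right 381.6 bot 252.2
0.2 top 239.0 right 382.8 bot 245.6
0.3 top 232.6 right 383.8 bot 239.0
0.4 top 226.2 right 384.7 bot 232.5
0.6 top 214.3 right 385.6 bot 220.2
0.8 top 203.5 right 385.8 bot 208.9
24.0833 [0.44831041 0.07943861 0.10592187] [-0.45296396  0.59065135 -0.24503365]
0, 0.0018, 0.0007, 0, 0, 0, -1,   th 0.16 P [0.449 0.106]
0, 0.0048, 0.0133, 0, 0, 0, -1,   th 0.11 P [0.452 0.099]
0, 0.0055, 0.0131, 0, 0, 0, -1,   th 0.05 P [0.454 0.092]
0, 0.0061, 0.0128, 0, 0, 0, -1,   th 0.00 P [0.457 0.086]
0, 0.0069, 0.0124, 0, 0, 0, -1,   th -0.05 P [0.461 0.08 ]
```

Emit:
servo_tool:
  commands: [0,0.005,0.013,0,0,0,-1,0,0.005,0.013,0,0,0,-1,0,0,0,0,0,0,-1]

```text
t: 24.33
tcp_pos: [0.4537, 0.0794, 0.0924]
tool_rot: [0.708, 0.706, 0.0, 0.002]
force: [-0.2, -0.8, 0.3]
finger_gap: 0.002
gripper_force: 0.0
```

Emit:
servo_tool:
  commands: [0,0.003,0.006,0,0,0,-1,0,0,0,0,0,0,-1]

```text
t: 24.5
tcp_pos: [0.455, 0.0794, 0.0898]
tool_rot: [0.708, 0.706, 0.0, 0.002]
force: [0.6, 0.4, -0.2]
finger_gap: -0.001
gripper_force: 0.0
```

Emit:
servo_tool:
  commands: [0,0.002,0.004,0,0,0,-1,0,0,0,0,0,0,-1]

```text
t: 24.67
tcp_pos: [0.4559, 0.0794, 0.088]
tool_rot: [0.708, 0.706, 0.001, 0.003]
force: [-1.5, 0.5, 0.3]
finger_gap: -0.005
gripper_force: 0.2
```

Emit:
servo_tool:
  commands: [0,0.001,0.004,0,0,0,-1,0,0,0,0,0,0,-1]

```text
t: 24.83
tcp_pos: [0.4568, 0.0794, 0.0862]
tool_rot: [0.708, 0.706, 0.001, 0.003]
force: [-0.4, 0.8, 0.4]
finger_gap: 0.001
gripper_force: 0.3
```

Emit:
servo_tool:
  commands: [0,0,0.004,0,0,0,-1,0,0,0,0,0,0,-1]

```text
t: 25.0
tcp_pos: [0.4571, 0.0793, 0.0842]
tool_rot: [0.708, 0.706, 0.001, 0.003]
force: [0.4, -0.6, 0.1]
finger_gap: -0.003
gripper_force: 0.2
```

Emit:
servo_tool:
  commands: [0,0,0.004,0,0,0,-1,0,0,0,0,0,0,-1]

```text
t: 25.17
tcp_pos: [0.4567, 0.0793, 0.0821]
tool_rot: [0.708, 0.706, 0.001, 0.003]
force: [-0.5, -0.2, -0.5]
finger_gap: 0.003
gripper_force: 0.1
```

Emit:
servo_tool:
  commands: [0,0,0.004,0,0,0,-1,0,0,0,0,0,0,-1]

```text
t: 25.33
tcp_pos: [0.457, 0.0793, 0.081]
tool_rot: [0.708, 0.706, 0.001, 0.003]
force: [-1.5, -0.1, 11.4]
finger_gap: -0.002
gripper_force: 5.3
```

Emit:
servo_tool:
  commands: [0,0,0.004,0,0,0,-1,0,0,0,0,0,0,-1]

```text
t: 25.5
tcp_pos: [0.4573, 0.0794, 0.0804]
tool_rot: [0.708, 0.706, 0.002, 0.004]
force: [-3.5, 0.3, 24.4]
finger_gap: 0.004
gripper_force: 11.6
```

```bash
python3 ck.py
```

```text
25.55 [0.45723122 0.07936849 0.0804781 ] [-3.12247942 -0.68627233 23.0892203 ]
{'box': [367.0, 251.9, 17.1, 7.4], 'conf': 0.46}
0 top 252.2 right 380.1 bot 258.9
0.1 top 245.6 right 381.6 bot 252.2
0.2 top 239.0 right 382.8 bot 245.6
0.3 top 232.6 right 383.8 bot 239.0
0.4 top 226.2 right 384.7 bot 232.5
0.6 top 214.3 right 385.6 bot 220.2
0.8 top 203.5 right 385.8 bot 208.9
```

The clamp is at about 0 rad and bearing with roughly 23 N at the handle. Now I'll withdraw straight up and check.

Emit:
servo_tool:
  commands: [0,0,-0.006,0,0,0,-1,0,0,-0.02,0,0,0,-1,0,-0.01,-0.06,0,0,0,-1,0,-0.01,-0.07,0,0,0,-1,0,0,-0.07,0,0,0,-1,0,0,-0.05,0,0,0,-1,0,0,0,0,0,0,-1,0,0,0,0,0,0,-1,0,0,0,0,0,0,-1]

```text
t: 26.35
tcp_pos: [0.445, 0.0798, 0.2155]
tool_rot: [0.708, 0.706, 0.0, 0.002]
force: [0.0, 0.8, 0.6]
finger_gap: -0.0
gripper_force: 0.0
```

```bash
python3 ck.py
```

```text
26.4 [0.44467267 0.07983248 0.21497399] [ 0.44145383 -0.09970899 -0.34085435]
{'box': [356.2, 254.2, 25.0, 9.6], 'conf': 0.61}
0 top 252.2 right 380.1 bot 258.9
0.1 top 245.6 right 381.6 bot 252.2
0.2 top 239.0 right 382.8 bot 245.6
0.3 top 232.6 right 383.8 bot 239.0
0.4 top 226.2 right 384.7 bot 232.5
0.6 top 214.3 right 385.6 bot 220.2
0.8 top 203.5 right 385.8 bot 208.9
```

View pics/s7.png

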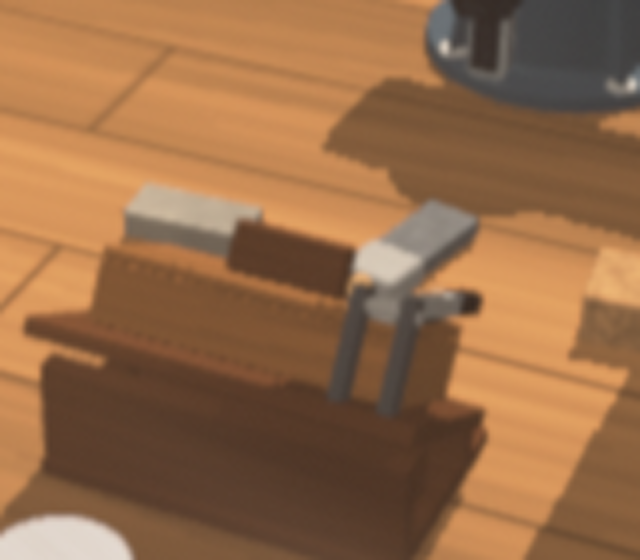

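The view shows the lid down on the board and the clamp lying over it, with the handle at (470,302). The posts, the short stone and the cork block are undisturbed. Handing in.

```bash
python3 -c "
from station import manip
print(manip.sign_off())"
```

```text
the job is handed in; nothing more can be done
None
```

I handed the job in at about 26 s of the 72 s allowed: the stone lies flat in the tray, the lid is fully seated over it, and the clamp arm is down on the lid after about 23 N at its handle. The system did not report a verdict, and I could not measure the force the clamp keeps on the lid by itself.

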